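# Lock the bayonet cap onto the slanted canister

### The job

Close the canister: pick up its brass cap by the wooden grip bar, set it into the canister's slanted mouth with the two lugs in the two slots, press it down against the spring and give it a quarter turn clockwise (looking down onto the cap) until it locks. Then let go, so that the spring holds the cap locked, and do not knock or shove the bowl, jigger, can or glass standing round it.

Things in the scene. Friction and masses are not known exactly. Their poses are not given: they have to be found in the camera images.
- cap: Loose brass cap, about 0.18 kg, bar upward on the worktop. Origin: centre of its spigot's underside; z up, x along bar and lugs; a half turn about z leaves it the same. Spigot 60 mm diameter, z = 0 to 24 mm (lowest 4 mm tapered to 54); flange 92 mm diameter, z = 24 to 30 mm, above it the bar.
- cap_bar (a point): Middle of the top of the cap's dark wooden grip bar: 70 mm long (cap x), 14 mm thick (cap y), from 30 to 68 mm above the cap's origin.
- cap_lug (a point): Outer end of one of the cap's two equal lugs, at +x and -x under the ends of the bar: 12 mm wide, reaching 39 mm from the axis, z = 4 to 11 mm above the cap's origin.
- canister: White canister fixed to the worktop, 134 mm diameter at the foot, its top cut at 30 degrees: 83 mm high in front, 157 mm at the back. Origin under its centre, z up; the slanted top looks to its -x. On the cut sits the brass collar.
- collar: Brass collar on the canister's cut, 104 mm diameter, bore 66 mm. Origin: centre of the mouth, in the rim plane, 144 mm above the worktop; z is the mouth's axis, pointing out, 30 degrees from vertical; x, y lie in the rim plane. The cap's lugs turn clockwise seen from outside (from +x to -y); the other way is blocked. With 24 mm of the cap inside, its flange meets the rim.
- slot (a point): Rim at the middle of one of two equal entry slots for the lugs, at +x and -x of the collar, each open 15 degrees to either side and out to 44 mm from the axis. Away from the slots the lugs pass only under the ledges: the cap's origin must be over 21 mm below the rim.
- lock_dot (a point): One of two dark dots on the rim, 85 degrees clockwise of the slots: the lock. Here recesses 3 mm deep lie over the lugs (4 degrees of play, then a stop); let go here, the spring lifts the cap until its origin is 18 mm below the rim and it is locked.
- plate (a joint): Spring plate in the mouth: 0 = up, grows as it is pressed, to 0.012 m. At 0 it meets the cap's underside when that is 12 mm below the rim; it pushes back with 4 N at first, 0.5 N more per mm.
- gold_bowl: Bystander: small gold glass bowl, 120 mm diameter, 72 mm high; origin under its centre.
- jigger: Bystander: double brass jigger, 47 mm diameter, 101 mm high; origin under its centre.
- drink_can: Bystander: slim drink can, 53 mm diameter, 135 mm high; origin under its centre.
- tumbler: Bystander: glass tumbler with ice, 73 mm diameter, 100 mm high; origin under its centre.
There are look-alikes about, which are no part of the job. Leave any turquoise look-alike of the cap alone.

How it is judged:
By the outcome, as a careful person would: the job done as asked, in the order asked, and still so for the second after the job is handed in, with the robot touching nothing.
It also fails if it takes over 48 s, if anything falls off the work surface, if the arm or the gripper's body presses on something with over 40 N, if the wrist force passes 120 N, or if a joint passes its speed limit or range.

### The arm

A 7-joint arm with a two-finger parallel gripper is mounted at the origin on a cart in front of the work surface, level with it; the furniture and walls round the work are solid. World frame = base frame: x ahead of the robot, y to its left, z up, the work surface at z = 0. Lengths are in m, angles in rad, forces in N, time in s.
With the tool pointing down it reaches from about 0.4 to 0.875 m from the base axis. Payload 4.4 kg.
Tool frame: the origin (TCP) lies midway between the tips of the shut fingers; the grasp point (between the pads) lies 19 mm behind it; z points along the fingers, y is the line along which they close (so a half turn about z gives the same grasp; the last joint's range is limited). The gripper opens to 85 mm and grips with 20 to 120 N. Pads are 22 mm wide; open, the fingers measure 114 mm over their backs; the gripper's body (76 mm by 85 mm) begins 54 mm behind the grasp point. The pads swing forward as they close: fully open they stand 13 mm farther back than shut.
Start: joints at [-1.411, 0.628, 0.038, 1.517, -0.027, 0.996, -0.02], TCP at [0.146, 0.634, 0.231] pointing down, gripper open.
Joint ranges: [-3.06, 3.06], [-0.37, 2.12], [-1.25, 1.32], [0.18, 2.47], [-1.1, 4.24], [0.23, 1.98], [-2.94, 2.94]. Speed limits (rad/s): [2.57, 2.57, 3.14, 3.14, 3.14, 3.14, 3.14].

### API

Orientations are given as a unit quaternion [w, x, y, z].
In Python, from bench import arm gives the robot as it stands.
- The arm moves only by the shell command python3 -m jog 'ROWS' [FORCE]. ROWS is JSON, a list of rows, each a list of 7 numbers: the turn, a rotation vector about the world's x, y, z in rad, then the shift along the world's x, y, z in m, then the finger opening in m, from 0 to 0.0854. In form: [[rx, ry, rz, tx, ty, tz, claw], ...]. A call has 1 to 8 rows; each row is the pose to reach, as a shift and turn from the pose commanded when the call began; what a row does not reach only later rows make up. A row lasts 1/8 s, in which the tool goes at most 62.5 mm and 10.7 degrees, less where a joint would pass 70% of its speed; a pose out of reach is approached as far as the arm can. A call with a gripper value outside its range is refused whole. The fingers move at their own pace and stop on an object; FORCE is the grip in N (left out, the last holds). Time passes only in rows, so rows that repeat a pose let the fingers close. It gives the time, the measured TCP pose, the force, the opening and the grip force at its end, in the units of the state.
- arm.get_state(): the state, without advancing time (a new reading comes with each control period).
- arm.grab_frame(name): name is "scene" or "top" or "wrist"; returns a dict with "image" (384x512x3 uint8, blue, green, red), "fx", "fy", "cx", "cy" (pixels), "camera_from_world" (4x4, takes a point from world to camera coordinates); the wrist camera has in their place "tool_from_camera" (4x4, takes a point from camera to tool coordinates, whose origin is the TCP and whose axes are the flange's). Camera axes: x right, y down, z forward; pixel columns grow to the right and rows downward; lengths in m; the calibration is good to about 2 mm. The wrist camera is an equidistant fisheye: a pixel r from the principal point sees the ray r / f radians off the axis. A picture is of the moment at which its call begins: read the wrist's pose just before it. There is no depth.
- arm.job_done(): hands the job in; it is judged then, once.
The state is a dict: "clock": time; "joint_pos": joint angles; "dq": joint speeds; "effort": joint torques, N m; "position": TCP position; "ee_rot": TCP orientation; "ft_force": force on the tool from outside, world axes, zero at the start; "moment": the same for the moment, N m; "opening": finger opening in m; "finger_force": force on a finger pad.
Only numpy, scipy, OpenCV 4.12 (cv2) and the standard library are available. Lean on these libraries where they do the work, as an engineer would, in place of code of your own. Each camera call takes 0.05 s, during which the arm holds its last target. There are 200 camera calls.

## Working session

There is one attempt and no reset: what is moved stays moved. The work goes in short steps, Python scripts to look and compute and a shell command to move; the robot and the scene stay as the last step left them, time stands still between calls to the robot, and variables do not carry over. Pictures are saved under pics/ and viewed, at most 10 in all, crops included, and the job is handed in when it is done.

```bash
mkdir -p pics; ls; python3 - <<'E'
from bench import arm
import cv2,numpy as np,pickle
s=arm.get_state();print({k:np.round(v,3).tolist() for k,v in s.items()})
fr={}
for n in("scene","top","wrist"):
    f=arm.grab_frame(n);fr[n]=f;cv2.imwrite(f"pics/{n}0.png",f["image"]);print(n,{k:np.round(v,4).tolist() for k,v in f.items() if k!="image"})
pickle.dump(fr,open("f0.pkl","wb"))
E
```

```text
pics
{'clock': 0.0, 'joint_pos': [-1.411, 0.629, 0.038, 1.518, -0.027, 0.996, -0.02], 'dq': [0.0, -0.0, 0.001, -0.001, 0.001, -0.001, -0.0], 'effort': [-0.0, -56.34, 1.226, -19.345, 0.011, 0.01, -0.0], 'position': [0.145, 0.633, 0.23], 'ee_rot': [-0.0, 0.113, 0.994, -0.001], 'ft_force': [0.688, -0.007, -0.236], 'moment': [-0.005, 0.015, 0.019], 'finger_force': 0.0, 'opening': 0.085}
scene {'fx': 432.5513, 'fy': 432.5513, 'cx': 254.7861, 'cy': 193.5886, 'camera_from_world': [[0.6438, -0.7651, -0.0088, -0.3099], [-0.4922, -0.4053, -0.7704, 0.3917], [0.5858, 0.5003, -0.6376, 0.9683], [0.0, 0.0, 0.0, 1.0]]}
top {'fx': 494.5275, 'fy': 494.5275, 'cx': 252.2473, 'cy': 191.6214, 'camera_from_world': [[-0.0118, -0.9999, 0.0034, 0.0683], [-0.9982, 0.0115, -0.0585, 0.568], [0.0585, -0.0041, -0.9983, 1.6505], [0.0, 0.0, 0.0, 1.0]]}
wrist {'fx': 297.3186, 'fy': 297.3186, 'cx': 259.1354, 'cy': 192.2612, 'tool_from_camera': [[0.0002, -0.9605, -0.2784, 0.0716], [1.0, 0.0003, -0.0002, 0.0004], [0.0003, -0.2784, 0.9605, -0.1424], [0.0, 0.0, 0.0, 1.0]]}
```

View pics/scene0.png

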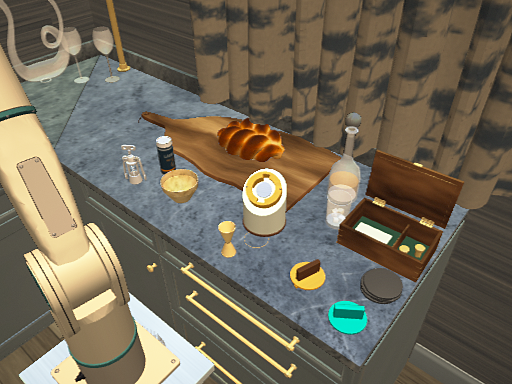

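View pics/top0.png

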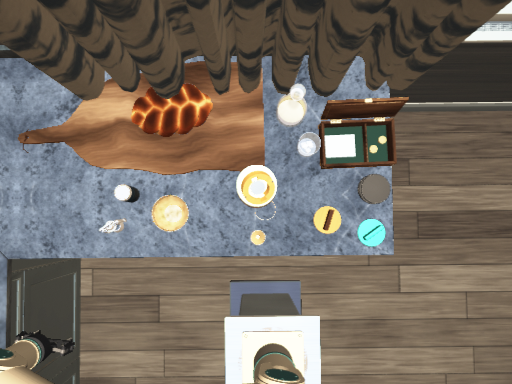

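Scene picture: the brass cap with dark bar is at (308,275), with a turquoise look-alike at (348,316). The canister's collar is at (265,190), the jigger at (228,238), bowl (179,184), can (165,155) and tumbler (338,205). In the top picture the cap is at (328,220), the look-alike at (371,233) and the canister at (257,187). The brass one with the dark wooden bar fits the description; I'll confirm it in an enlarged crop.

```bash
python3 - <<'E'
import cv2,numpy as np,pickle
fr=pickle.load(open("f0.pkl","rb"))
def c(n,x,y,w,h):return cv2.resize(fr[n]["image"][y:y+h,x:x+w],(400,300),interpolation=cv2.INTER_CUBIC)
a=np.hstack([c("top",225,160,64,48),c("top",306,196,64,48)])
b=np.hstack([c("scene",225,160,80,60),c("scene",272,246,80,60)])
cv2.imwrite("pics/crop1.png",np.vstack([a,b]))
E
```

```text
(no output)
```

View pics/crop1.png

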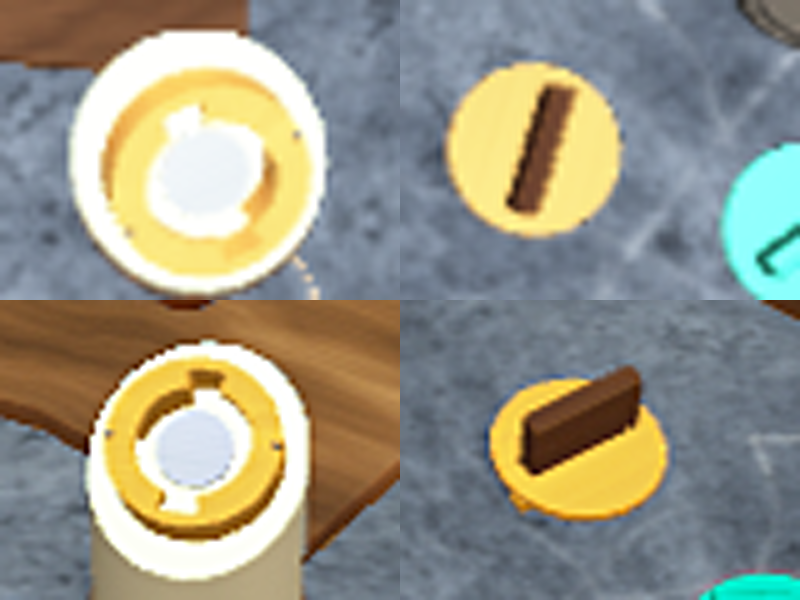

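The crop confirms the brass cap with dark wooden bar (its lug shows at lower left in the scene view); the turquoise one beside it is left alone. The collar's slots are near top (255,179) and (262,196), its dots near top (272.5,181.4) and (245.3,197.1), and scene (280,189) and (247,187).

```bash
cat >h.py <<'E'
import cv2,numpy as np,pickle
from scipy.spatial.transform import Rotation as R
def ray(f,uv):
    "origin and world direction of a pixel"
    T=np.array(f["camera_from_world"]) if "camera_from_world" in f else np.linalg.inv(f["world_from_camera"])
    x=(uv[0]-f["cx"])/f["fx"];y=(uv[1]-f["cy"])/f["fy"]
    if "world_from_camera" in f:
        r=np.hypot(x,y);d=np.array([x/r*np.sin(r),y/r*np.sin(r),np.cos(r)])
    else: d=np.array([x,y,1.])
    d=T[:3,:3].T@d;return -T[:3,:3].T@T[:3,3],d/np.linalg.norm(d)
def onplane(f,uv,p,n=(0,0,1)):
    o,d=ray(f,uv);n=np.array(n);return o+d*(n@(np.array(p)-o))/(n@d)
def tri(obs):
    A=0;b=0
    for f,uv in obs:
        o,d=ray(f,uv);M=np.eye(3)-np.outer(d,d);A=A+M;b=b+M@o
    return np.linalg.solve(A,b)
def wrist(arm):
    s=arm.get_state();f=arm.grab_frame("wrist");q=s["ee_rot"]
    T=np.eye(4);T[:3,:3]=R.from_quat([q[1],q[2],q[3],q[0]]).as_matrix();T[:3,3]=s["position"]
    f["world_from_camera"]=T@f["tool_from_camera"];f["state"]=s;return f
def blobs(m,amin=5):
    n,l,st,c=cv2.connectedComponentsWithStats(m.astype(np.uint8));return [(st[i][4],c[i],st[i][:4]) for i in range(1,n) if st[i][4]>=amin]
E
python3 - <<'E'
from h import *
fr=pickle.load(open("f0.pkl","rb"));t,s=fr["top"],fr["scene"]
np.set_printoptions(precision=4,suppress=True)
for n,a,b in(("dotR",(272.5,181.4),(280.4,189.2)),("dotL",(245.3,197.1),(246.6,186.8)),("slotB",(254.6,179.2),(266.4,175.6)),("slotF",(262.6,196),(260.6,201))):
    p=tri([(t,a),(s,b)]);print(n,p)
h=lambda f:cv2.cvtColor(f["image"],cv2.COLOR_BGR2HSV)
H=h(t)
m=cv2.inRange(H,(15,90,150),(35,255,255));m[:200]=0;m[:,:310]=0;m[:,350:]=0;m[240:]=0
m=cv2.morphologyEx(m,cv2.MORPH_CLOSE,np.ones((9,9)))
(c,ax,an)=cv2.fitEllipse(max(cv2.findContours(m,0,1)[0],key=cv2.contourArea));print(c,ax,"cap centre",onplane(t,c,(0,0,.03)))
B=cv2.inRange(H,(0,60,10),(20,255,120));B[:200]=0;B[:,:316]=0;B[:,342:]=0;B[236:]=0
r=cv2.minAreaRect(np.argwhere(B)[:,::-1].astype(np.float32));print(r)
for uv in(((306+560/6.25,196+90/6.25)),((306+527/6.25-400/6.25,196+205/6.25))):print(uv)
p=np.array([onplane(t,q,(0,0,.068)) for q in cv2.boxPoints(r)]);print("bar",p.mean(0),p)
for n,uv,z in(("jig",(258,237.5),.101),("bowl",(170,213),.072),("can",(123,192),.135),("tum",(308,144),.1),("turq",(371.5,233),.03),("canister",(257,187),.12),("lid",(374,188),.02)):print(n,onplane(t,uv,(0,0,z)))
E
```

```text
dotR [ 0.5927 -0.0017  0.1467]
dotL [0.5451 0.0835 0.1414]
slotB [0.5987 0.0541 0.1644]
slotF [0.5476 0.0306 0.1152]
(326.8439636230469, 219.49534606933594) (26.574907302856445, 26.827136993408203) cap centre [ 0.472  -0.1859  0.03  ]
((327.3865051269531, 219.61891174316406), (4.190723896026611, 19.924318313598633), 17.102725982666016)
(395.6, 210.4)
(326.32, 228.8)
bar [ 0.4716 -0.1818  0.068 ] [[ 0.4428 -0.1652  0.068 ]
 [ 0.5045 -0.1855  0.068 ]
 [ 0.5003 -0.1985  0.068 ]
 [ 0.4387 -0.1781  0.068 ]]
jig [0.4173 0.0454 0.101 ]
bowl [0.499  0.3299 0.072 ]
can [0.5653 0.4664 0.135 ]
tum [ 0.7154 -0.1194  0.1   ]
turq [ 0.4253 -0.3338  0.03  ]
canister [0.5771 0.0469 0.12  ]
lid [ 0.576  -0.3486  0.02  ]
```

```bash
python3 -m jog '[[0,0,0,0,0,0.06,0.085],[0,0,0,0,0,0.12,0.085],[0,0,0,0.17,-0.30,0.14,0.085],[0,0,0,0.17,-0.30,0.14,0.085],[0,0,0,0.17,-0.30,0.14,0.085],[0,0,0,0.17,-0.30,0.14,0.085],[0,0,0,0.17,-0.30,0.14,0.085],[0,0,0,0.17,-0.30,0.14,0.085]]'; python3 -m jog '[[0,0,0,0.18,-0.30,-0.05,0.085],[0,0,0,0.18,-0.30,-0.05,0.085],[0,0,0,0.18,-0.30,-0.05,0.085],[0,0,0,0.18,-0.30,-0.05,0.085],[0,0,0,0.18,-0.30,-0.05,0.085],[0,0,0,0.18,-0.30,-0.05,0.085],[0,0,0,0.18,-0.30,-0.05,0.085],[0,0,0,0.18,-0.30,-0.05,0.085]]'
python3 - <<'E'
from bench import arm
from h import *
f=wrist(arm);pickle.dump(f,open("w1.pkl","wb"));print(f["state"]["joint_pos"])
cv2.imwrite("pics/w1.png",f["image"])
E
```

```text
clock: 1.15
position: [0.3171, 0.3301, 0.3716]
ee_rot: [0.0, 0.115, 0.993, -0.0]
ft_force: [0.4, 1.1, 0.1]
opening: 0.0849
finger_force: 0.0
clock: 2.15
position: [0.495, 0.0342, 0.3211]
ee_rot: [-0.001, 0.112, 0.994, 0.0]
ft_force: [-0.6, -0.4, -0.3]
opening: 0.0852
finger_force: 0.0
[-0.37783521  0.31969804  0.34120644  1.81556758 -0.12394095  1.0280294
  1.35702881]
```

View pics/w1.png

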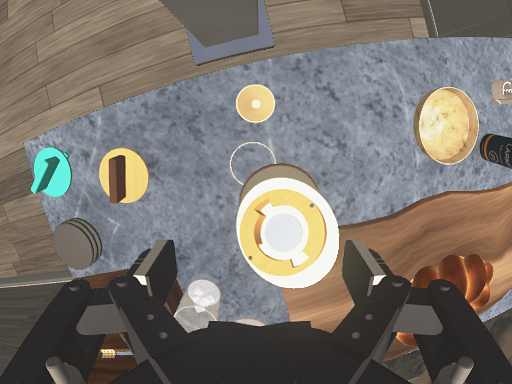

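Wrist view: collar centred near (283,233), with dots near (311,205) and (250,258) and slots near (264,207) and (305,262). The cap is at (123,175), the jigger at (256,103) and the look-alike at (50,172). Next I'll enlarge the collar and measure it.

```bash
python3 - <<'E'
from h import *
f=pickle.load(open("w1.pkl","rb"));I=f["image"]
c=I[183:279,233:337];H=cv2.cvtColor(I,cv2.COLOR_BGR2HSV)
m=(H[...,2]<130);m[:190]=0;m[270:]=0;m[:,:242]=0;m[:,325:]=0
for b in blobs(m,3):print(b)
cv2.imwrite("pics/w1c.png",cv2.resize(c,(650,600),interpolation=cv2.INTER_CUBIC))
E
```

```text
(np.int32(3), array([249.66666667, 256.66666667]), array([249, 256,   2,   2], dtype=int32))
(np.int32(7), array([247.71428571, 265.14285714]), array([247, 264,   3,   3], dtype=int32))
```

View pics/w1c.png

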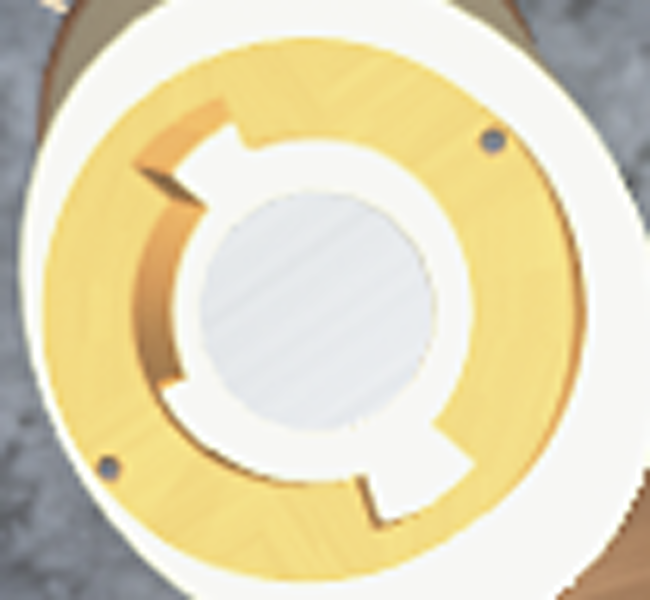

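The enlarged crop clearly shows the dots at crop (492,140) and (108,467). The outer slot corners are at (226,97) and (135,163), and at (474,463) and (380,525). I'll fit the mouth's frame to these points by rays onto the rim plane.

```bash
cat >>h.py <<'E'
def collar_rot(psi,phi,tilt=np.pi/6):
    "collar frame: canister yaw psi, tilted toward its -x, phase phi about the mouth axis"
    return R.from_euler('ZYZ',[psi,-tilt,phi])
E
python3 - <<'E'
from h import *
from scipy.optimize import least_squares
np.set_printoptions(precision=4,suppress=True)
f=pickle.load(open("w1.pkl","rb"))
cr=np.array([(226,97),(135,163),(474,463),(380,525),(492,140),(108,467)],float)
px=(cr+.5)/6.25-.5+[233,183]
ro=[ray(f,p) for p in px]
C=np.deg2rad
def model(rd):  # +x slot is the upper-left one or lower one: try; angles ccw seen from outside
    a=C(np.array([180-15,180+15,-15,15]));l=[(.044*np.cos(t),.044*np.sin(t),0) for t in a]
    return l+[(rd*np.cos(t),rd*np.sin(t),0) for t in C(np.array([180-85,-85]))]
def res(v,full=False):
    x,y,psi,phi,rd=v[:5];z,tilt=(v[5:7] if len(v)>5 else (.144,C(30)))
    P=collar_rot(psi,phi,tilt).apply(model(rd))+[x,y,z]
    return np.concatenate([1e3*np.cross(P-o,d) for P,(o,d) in zip(P,ro)])
for ini in([.57,.04,.45,0,.045],[.57,.04,.45,0,.045,.144,.52]):
    s=least_squares(res,ini);v=s.x;print(v,np.rad2deg(v[2:4]),"rms mm",np.sqrt(2*s.cost/6))
    print(np.linalg.norm(s.fun.reshape(-1,3),axis=1))
    Q=collar_rot(v[2],v[3],v[6] if len(v)>5 else C(30));print(Q.as_matrix())
# compare to top/scene triangulated
fr=pickle.load(open("f0.pkl","rb"))
for n,t,s,w in(("dotR",(272.5,181.4),(280.4,189.2),5),("dotL",(245.3,197.1),(246.6,186.8),4)):print(n,[tri([(fr["top"],t),(f,px[w])])],[tri([(fr["scene"],s),(f,px[w])])])
# cap from this view: centre of flange and bar top
H=cv2.cvtColor(f["image"],cv2.COLOR_BGR2HSV)
m=cv2.inRange(H,(12,90,140),(35,255,255));m[:140]=0;m[215:]=0;m[:,:90]=0;m[:,160:]=0
m=cv2.morphologyEx(m,cv2.MORPH_CLOSE,np.ones((15,15)))
ct=max(cv2.findContours(m,0,1)[0],key=cv2.contourArea)[:,0]
P=np.array([onplane(f,p,(0,0,.03)) for p in ct])
(c,r)=cv2.minEnclosingCircle((P[:,:2]*1e3).astype(np.float32));print("cap",c,r,P.mean(0))
E
```

```text
[ 0.5695  0.0429  1.4062 -0.9027  0.0582] [ 80.5672 -51.7189] rms mm 11.79272566388826
[ 4.0224  1.4838 20.217  19.7253  3.0391  2.996 ]
[[ 0.8623 -0.4997 -0.0819]
 [ 0.4006  0.7722 -0.4932]
 [ 0.3098  0.3925  0.866 ]]
[0.4261 0.0492 0.4349 0.1897 0.0012 0.4546 1.9269] [24.9171 10.8708] rms mm 8.580718718013193
[ 9.9548  9.9993 10.5275 10.4582  3.2522  3.4513]
[[-0.3899 -0.3541 -0.85  ]
 [ 0.0268  0.9183 -0.3949]
 [ 0.9205 -0.1768 -0.3486]]
dotR [array([ 0.5927, -0.0003,  0.1443])] [array([0.5944, 0.    , 0.1438])]
dotL [array([0.5444, 0.0845, 0.1421])] [array([0.5459, 0.0847, 0.1399])]
cap (471.50299072265625, -184.83279418945312) 46.283695220947266 [ 0.4689 -0.1879  0.03  ]
```

```bash
python3 - <<'E'
from h import *
from scipy.optimize import least_squares
np.set_printoptions(precision=4,suppress=True)
f=pickle.load(open("w1.pkl","rb"))
cr=np.array([(226,97),(135,163),(380,525),(474,463),(492,140),(108,467)],float)
px=(cr+.5)/6.25-.5+[233,183]
ro=[ray(f,p) for p in px]
fr=pickle.load(open("f0.pkl","rb"));ex=[(4,ray(fr["top"],(245.3+27.2,181.4))),(5,ray(fr["top"],(245.3,197.1))),(5,ray(fr["scene"],(246.6,186.8))),(4,ray(fr["scene"],(280.4,189.2)))]
C=np.deg2rad;a=C(np.array([165,195,-15,15]))
def model(rd):return [(.044*np.cos(t),.044*np.sin(t),0) for t in a]+[(rd*np.cos(t),rd*np.sin(t),0) for t in C(np.array([95,-85]))]
def res(v,e=()):
    x,y,psi,phi,rd=v[:5];z,tilt=(v[5:7] if len(v)>5 else (.144,C(30)))
    P=collar_rot(psi,phi,tilt).apply(model(rd))+[x,y,z]
    return np.concatenate([1e3*np.cross(p-o,d) for p,(o,d) in zip(P,ro)]+[300*np.cross(P[i]-o,d) for i,(o,d) in e])
for ini,e in(([.57,.04,.45,0,.045],()),([.57,.04,.45,0,.045,.144,.52],()),([.57,.04,.45,0,.045],[(4,ex[1][1]),(5,ex[0][1]),(4,ex[2][1]),(5,ex[3][1])])):
    s=least_squares(res,ini,args=(e,));v=s.x;print(v,np.rad2deg(v[2:4]),np.linalg.norm(s.fun.reshape(-1,3),axis=1))
print(collar_rot(v[2],v[3]).as_matrix())
E
```

```text
[0.5683 0.0437 0.3973 0.041  0.0482] [22.7655  2.3472] [0.794  0.7411 1.1723 0.6198 0.5363 0.5894]
[0.5702 0.0436 0.3691 0.0664 0.0488 0.1397 0.5265] [21.1491  3.8034] [0.2081 0.4121 0.9244 0.7469 0.5556 0.4984]
[0.5684 0.0435 0.4256 0.0154 0.0484] [24.3838  0.8814] [0.7896 0.7977 1.3576 0.3677 0.4749 0.5433 0.4733 0.788  0.7916 1.0558]
[[ 0.7823 -0.4249 -0.4554]
 [ 0.3715  0.9052 -0.2064]
 [ 0.4999 -0.0077  0.866 ]]
```

```bash
python3 -m jog '[[0,0,-0.09,-0.023,-0.218,-0.10,0.085],[0,0,-0.09,-0.023,-0.218,-0.10,0.085],[0,0,-0.09,-0.023,-0.218,-0.10,0.085],[0,0,-0.09,-0.023,-0.218,-0.10,0.085],[0,0,-0.09,-0.023,-0.218,-0.10,0.085],[0,0,-0.09,-0.023,-0.218,-0.10,0.085]]'
python3 - <<'E'
from bench import arm
from h import *
np.set_printoptions(precision=4,suppress=True)
f=wrist(arm);pickle.dump(f,open("w2.pkl","wb"));s=f["state"];print(s["joint_pos"],s["position"],s["ee_rot"])
I=f["image"];H=cv2.cvtColor(I,cv2.COLOR_BGR2HSV)
m=cv2.inRange(H,(15,90,150),(35,255,255))
b=max(blobs(m,200),key=lambda t:t[0]);x,y,w,h=b[2];print(b)
ct=max(cv2.findContours(m,0,1)[0],key=cv2.contourArea);hull=cv2.convexHull(ct)[:,0]
P=np.array([onplane(f,p,(0,0,.03)) for p in hull])[:,:2]*1e3
print("cap",cv2.fitEllipse(P.astype(np.float32)))
k=np.zeros(m.shape,np.uint8);cv2.fillConvexPoly(k,hull,1)
B=((H[...,2]<125)&(k>0)).astype(np.uint8)
cb=max(cv2.findContours(B,0,1)[0],key=cv2.contourArea)[:,0]
Q=np.array([onplane(f,p,(0,0,.068)) for p in cb])[:,:2]*1e3
print("bar at top height",cv2.minAreaRect(Q.astype(np.float32)))
J=I.copy();cv2.drawContours(J,[cb[:,None],hull[:,None]],-1,(255,0,255),1);cv2.imwrite("pics/w2.png",cv2.resize(J,(800,600)))
E
```

```text
clock: 2.95
position: [0.473, -0.1827, 0.2215]
ee_rot: [0.0, 0.156, 0.988, 0.001]
ft_force: [1.1, 0.7, 0.2]
opening: 0.085
finger_force: 0.0
[ 0.0592  0.4599  0.3655  1.9289 -0.2264  0.7926  1.8069] [ 0.473  -0.1827  0.2215] [0.0001 0.1563 0.9877 0.0006]
(np.int32(3967), array([255.6398, 168.5087]), array([216, 131,  80,  77], dtype=int32))
cap ((471.12274169921875, -186.04977416992188), (90.93284606933594, 91.06561279296875), 91.11810302734375)
bar at top height ((449.42767333984375, -178.40350341796875), (10.986981391906738, 28.639997482299805), 72.10060119628906)
```

View pics/w2.png

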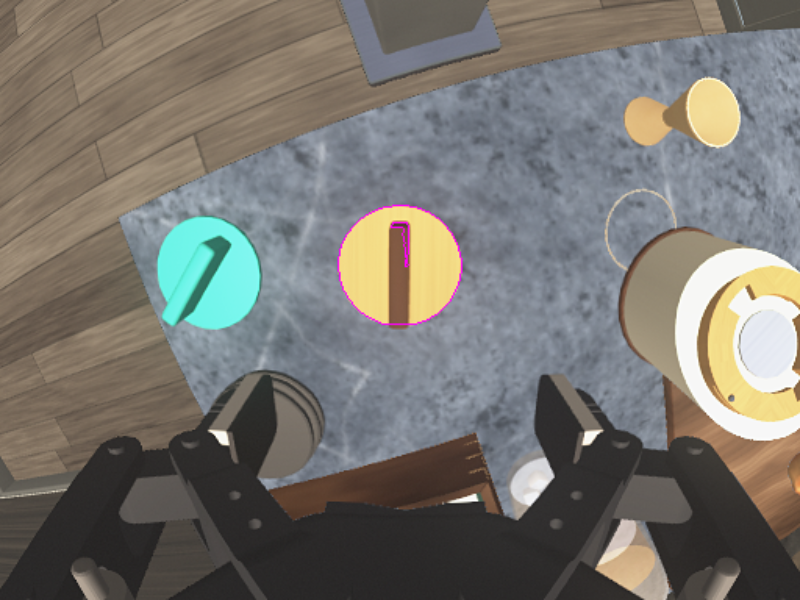

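The bar stands vertical in the image, so it is aligned with the tool, and the cap is centred between the fingers. Lowering and gripping.

```bash
python3 -m jog '[[0,0,0,-0.002,-0.003,-0.06,0.085],[0,0,0,-0.002,-0.003,-0.12,0.085],[0,0,0,-0.002,-0.003,-0.16,0.085],[0,0,0,-0.002,-0.003,-0.186,0.085],[0,0,0,-0.002,-0.003,-0.186,0.085],[0,0,0,-0.002,-0.003,-0.186,0.04],[0,0,0,-0.002,-0.003,-0.186,0.0],[0,0,0,-0.002,-0.003,-0.186,0.0]]' 80; python3 -m jog '[[0,0,0,0,0,0,0],[0,0,0,0,0,0,0],[0,0,0,0,0,0,0],[0,0,0,0,0,0,0]]' 80
```

```text
clock: 4.0
position: [0.4713, -0.1875, 0.0364]
ee_rot: [0.001, 0.157, 0.988, -0.0]
ft_force: [-0.4, 0.2, -0.2]
opening: 0.0317
finger_force: 0.0
clock: 4.5
position: [0.4709, -0.1875, 0.0359]
ee_rot: [0.0, 0.157, 0.988, 0.0]
ft_force: [0.4, 0.5, 5.5]
opening: 0.0132
finger_force: 77.9
```

```bash
cat >>h.py <<'E'
CC=np.array([.569,.0435,.144]);CR=collar_rot(np.deg2rad(24.6),np.deg2rad(.6)).as_matrix()
def goal(h,a=0,off=(0,0),g=.036):
    "TCP position and rotation with the cap origin h above the rim, turned a (deg, clockwise)"
    M=CR@R.from_euler('z',-a,degrees=True).as_matrix()
    return CC+CR@[off[0],off[1],h+g],R.from_matrix(np.c_[-M[:,0],M[:,1],-M[:,2]])
def cur(s):
    q=s["ee_rot"];return np.array(s["position"]),R.from_quat([q[1],q[2],q[3],q[0]])
E
python3 - <<'E'
from bench import arm
from h import *
np.set_printoptions(precision=4,suppress=True)
p,r=cur(arm.get_state())
print(CR)
for h in(.06,):
    P,G=goal(h);print(h,P,"shift",P-p,"rotvec",(G*r.inv()).as_rotvec())
E
python3 -m jog '[[0,0,0,0,0,0.04,0],[0,0,0,0,0,0.10,0],[0,0,0,0,0,0.16,0],[0,0,0,0,0,0.22,0],[0,0,0,0,0,0.22,0]]'
```

```text
[[ 0.783  -0.4245 -0.4546]
 [ 0.37    0.9054 -0.2081]
 [ 0.5    -0.0052  0.866 ]]
0.06 [0.5254 0.0235 0.2271] shift [0.0545 0.211  0.1913] rotvec [ 0.0272 -0.5345  0.7379]
clock: 5.12
position: [0.4729, -0.1888, 0.2594]
ee_rot: [0.005, 0.157, 0.988, -0.001]
ft_force: [0.8, 0.0, -2.5]
opening: 0.0131
finger_force: 78.8
```

```bash
python3 -m jog '[[0.006,-0.107,0.148,0,0.02,0.05,0],[0.011,-0.214,0.295,0,0.06,0.08,0],[0.016,-0.32,0.443,0.02,0.11,0.08,0],[0.022,-0.428,0.59,0.04,0.16,0.07,0],[0.027,-0.5345,0.738,0.0545,0.211,0.04,0],[0.027,-0.5345,0.738,0.0545,0.211,-0.029,0],[0.027,-0.5345,0.738,0.0545,0.211,-0.029,0],[0.027,-0.5345,0.738,0.0545,0.211,-0.029,0]]'
python3 - <<'E'
from bench import arm
from h import *
np.set_printoptions(precision=4,suppress=True)
f=wrist(arm);s=f["state"];t=arm.grab_frame("top");sc=arm.grab_frame("scene")
p,r=cur(s);P,G=goal(.06);print(s["joint_pos"],P-p,(G*r.inv()).as_rotvec(),s["opening"],s["finger_force"])
pickle.dump((f,t,sc),open("g1.pkl","wb"))
a=cv2.resize(t["image"][150:222,220:316],(400,300),interpolation=2);b=cv2.resize(sc["image"][120:228,200:344],(400,300),interpolation=2)
cv2.imwrite("pics/g1.png",np.vstack([np.hstack([a,b]),np.hstack([cv2.resize(f["image"],(400,300)),cv2.resize(f["image"][100:320,110:403],(400,300),interpolation=2)])]))
E
```

```text
clock: 6.12
position: [0.5266, 0.0622, 0.2403]
ee_rot: [0.236, -0.188, 0.952, 0.046]
ft_force: [0.3, 0.0, -1.4]
opening: 0.0128
finger_force: 79.1
[-0.224   0.3058  0.1888  2.267  -1.0991  0.2333  2.9413] [-0.0012 -0.0386 -0.0131] [ 0.0122 -0.036   0.05  ] 0.012809776741746262 79.07638192176819
```

View pics/g1.png

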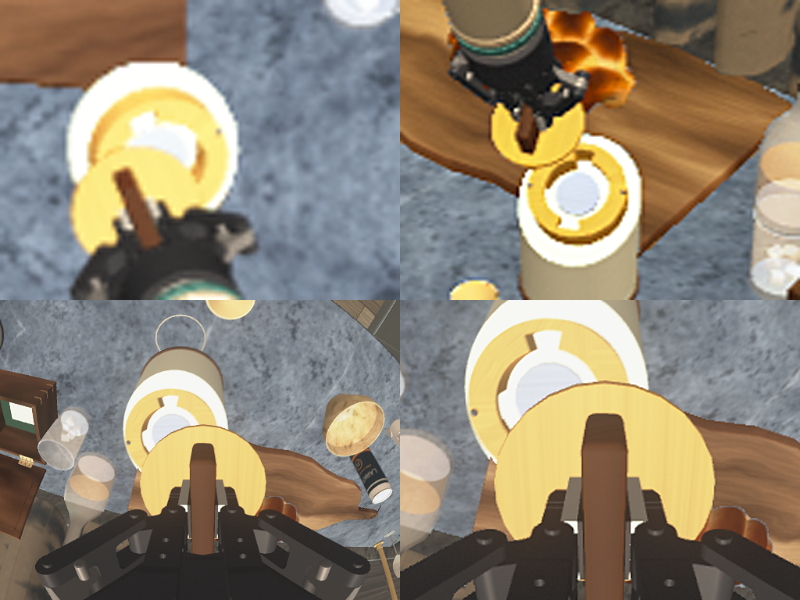

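The jog stopped short: joints 5, 6 and 7 are all at their limits. The combined picture shows the cap (bar up, held squarely) beside the mouth and short of the goal. I'll fit a kinematic model from the recorded states to find a reachable configuration.

```bash
cat >k.py <<'E'
from h import *
import itertools
from scipy.optimize import least_squares
def chain(q,sg,b,c):
    Rs=[];M=R.identity()
    for i in range(7):
        ang=sg[i]*q[i]+(b if i==0 else c if i==6 else 0)
        M=M*R.from_euler('zyzyzyz'[i],ang);Rs.append(M)
    return Rs
E
python3 - <<'E'
from k import *
np.set_printoptions(precision=4,suppress=True)
from bench import arm
D=[]
for fn in("w1.pkl","w2.pkl"):D.append(pickle.load(open(fn,"rb"))["state"])
D.append(pickle.load(open("g1.pkl","rb"))[0]["state"])
D.append(dict(joint_pos=[-1.411,0.629,0.038,1.518,-0.027,0.996,-0.02],position=[.145,.633,.23],ee_rot=[0,.113,.994,-.001]))
best=[]
for s in itertools.product([1,-1],repeat=4):
    sg=[s[0],1,s[1],1,s[2],1,s[3]]
    def res(v):
        return np.concatenate([(chain(d["joint_pos"],sg,*v)[-1]*cur(d)[1].inv()).as_rotvec() for d in D])
    for b0 in(0,1.5,3,-1.5):
      for c0 in (0,3):
        r=least_squares(res,[b0,c0]);best.append((r.cost,sg,r.x))
best.sort(key=lambda t:t[0]);print(best[:4])
_,sg,v=best[0]
# translation: z lengths of links: base const, after q2,q4,q6(+7); lateral y offsets after q2,q4
A=[];B=[]
for d in D:
    Rs=chain(d["joint_pos"],sg,*v);M=[x.as_matrix() for x in Rs]
    A.append(np.c_[[0,0,1],M[1][:,2],M[3][:,2],M[6][:,2],M[1][:,1]+0*M[3][:,1]]);B.append(d["position"])
A=np.vstack(A);B=np.concatenate(B);x,*_=np.linalg.lstsq(A,B,rcond=None);print(x,A@x-B)
E
```

```text
[(np.float64(1.2111994972965915e-06), [-1, 1, -1, 1, -1, 1, -1], array([-0.0001,  1.5709])), (np.float64(1.2111994972967378e-06), [-1, 1, -1, 1, -1, 1, -1], array([6.283 , 1.5709])), (np.float64(1.2111994972967486e-06), [-1, 1, -1, 1, -1, 1, -1], array([-0.0001,  1.5709])), (np.float64(1.2111994972967793e-06), [-1, 1, -1, 1, -1, 1, -1], array([-0.0001,  1.5709]))]
[ 0.3285  0.5619  0.3761  0.3474 -0.0285] [ 0.0011  0.0009 -0.0011  0.0028  0.0002 -0.001  -0.0002 -0.0005  0.0015
 -0.0001 -0.0026  0.0007]
```

```bash
cat >>k.py <<'E'
SG=[-1,1,-1,1,-1,1,-1];X=[.3285,.5619,.3761,.3474,-.0285]
LO=np.array([-3.06,-.37,-1.25,.18,-1.1,.23,-2.94]);HI=np.array([3.06,2.12,1.32,2.47,4.24,1.98,2.94])
def fk(q):
    M=[x.as_matrix() for x in chain(q,SG,0,1.5709)]
    return np.array([0,0,X[0]])+M[1]@[0,X[4],X[1]]+M[3][:,2]*X[2]+M[6][:,2]*X[3],R.from_matrix(M[6])
def err(q,P,G):
    p,r=fk(q);return np.r_[5*(p-P),(r*G.inv()).as_rotvec()]
def ik(P,G,q0,m=.0):
    r=least_squares(err,np.clip(q0,LO+m+1e-6,HI-m-1e-6),bounds=(LO+m,HI-m),args=(P,G),max_nfev=60);return r.x,np.sqrt(2*r.cost)
FL=R.from_euler('z',np.pi)
E
cat >s.py <<'E'
from k import *
np.set_printoptions(precision=2,suppress=True,linewidth=140)
rng=np.random.default_rng(0)
poses=[(.06,0),(-.022,0),(-.022,88)]
for flip in(0,1):
  for (h,a) in poses:
    P,G=goal(h,a);G=G*FL if flip else G
    sol=[]
    for i in range(50):
        q,e=ik(P,G,rng.uniform(LO,HI),.05)
        if e<2e-3: sol.append(q)
    sol=np.array(sol);print("flip",flip,h,a,len(sol))
    if len(sol):
        sol=sol[np.argsort(sol[:,2])];print(sol[np.linspace(0,len(sol)-1,min(5,len(sol))).astype(int)])
E
time timeout 500 python3 s.py
```

```text
flip 0 0.06 0 9
[[ 0.84  0.62 -1.18  2.25  1.44  0.41  0.6 ]
 [ 0.8   0.57 -1.08  2.25  1.4   0.32  0.63]
 [ 0.78  0.55 -1.05  2.25  1.39  0.3   0.64]
 [ 0.78  0.55 -1.04  2.25  1.38  0.29  0.65]
 [ 0.77  0.54 -1.02  2.25  1.38  0.28  0.65]]
flip 0 -0.022 0 16
[[ 0.73  0.88 -1.2   2.24  1.79  0.63  0.31]
 [ 0.6   0.71 -0.9   2.24  1.93  0.36  0.13]
 [ 0.56  0.68 -0.83  2.25  1.99  0.31  0.06]
 [ 0.54  0.67 -0.79  2.25  2.04  0.28  0.01]
 [-0.03  0.53  0.05  2.29  4.14  0.29 -2.16]]
flip 0 -0.022 88 19
[[ 0.65  0.75 -0.99  2.24  1.87  0.43 -1.33]
 [ 0.6   0.71 -0.9   2.24  1.93  0.36 -1.4 ]
 [ 0.55  0.68 -0.82  2.25  2.    0.3  -1.49]
 [ 0.53  0.67 -0.79  2.25  2.04  0.28 -1.53]
 [-0.08  0.53  0.13  2.29  4.19  0.33  2.53]]
flip 1 0.06 0 7
[[ 0.84  0.62 -1.17  2.25  1.43  0.4  -2.54]
 [ 0.82  0.59 -1.13  2.25  1.42  0.36 -2.52]
 [ 0.78  0.55 -1.04  2.25  1.38  0.29 -2.49]
 [ 0.77  0.54 -1.02  2.25  1.38  0.28 -2.49]
 [ 0.77  0.54 -1.02  2.25  1.38  0.28 -2.49]]
flip 1 -0.022 0 19
[[ 0.73  0.86 -1.18  2.24  1.79  0.61 -2.83]
 [ 0.69  0.81 -1.1   2.24  1.82  0.53 -2.88]
 [-0.02  0.53  0.04  2.29  4.13  0.28  0.99]
 [-0.07  0.53  0.11  2.29  4.19  0.31  0.93]
 [-0.08  0.53  0.13  2.29  4.19  0.32  0.93]]
flip 1 -0.022 88 14
[[ 0.72  0.86 -1.18  2.24  1.79  0.6   1.91]
 [ 0.67  0.78 -1.04  2.24  1.85  0.47  1.84]
 [ 0.56  0.68 -0.83  2.25  1.99  0.31  1.66]
 [ 0.54  0.67 -0.79  2.25  2.03  0.29  1.62]
 [-0.06  0.53  0.1   2.29  4.18  0.31 -0.59]]
real	0m52.402s
user	0m52.898s
sys	0m0.141s
```

```bash
cat >>k.py <<'E'
def jac(q,e=1e-5):
    p,r=fk(q);J=np.zeros((6,7))
    for i in range(7):
        d=q.copy();d[i]+=e;p2,r2=fk(d);J[:3,i]=(p2-p)/e;J[3:,i]=(r2*r.inv()).as_rotvec()/e
    return J
def go(q,P,G,n=None,lam=1e-3,W=None):
    "straight-line tool motion in small steps, min-norm joint motion; returns q, worst margin, residual"
    p,r=fk(q);dv=(G*r.inv()).as_rotvec()
    n=n or int(max(np.linalg.norm(P-p)/.03,np.linalg.norm(dv)/.09,1))+1;mg=9
    for k in range(1,n+1):
        Pk=p+(P-p)*k/n;Gk=R.from_rotvec(dv*k/n)*r
        for it in range(2):
            a,b=fk(q);e=np.r_[Pk-a,(Gk*b.inv()).as_rotvec()];J=jac(q)
            q=np.clip(q+J.T@np.linalg.solve(J@J.T+lam**2*np.eye(6),e),LO,HI)
        mg=min(mg,(q-LO).min(),(HI-q).min())
    a,b=fk(q);return q,mg,np.linalg.norm(np.r_[5*(P-a),(G*b.inv()).as_rotvec()])
E
python3 - <<'E'
from k import *
np.set_printoptions(precision=3,suppress=True,linewidth=140)
q=np.array([-1.411,0.629,0.038,1.518,-0.027,0.996,-0.02]);p,r=fk(q)
def mv(*d):
    global q,p,r
    p=p+d[3:];r=R.from_rotvec(d[:3])*r;q,m,e=go(q,p,r);return m,e
mv(0,0,0,0,0,.12);mv(0,0,0,.17,-.3,.02);mv(0,0,0,.18,-.3,-.05);print(q,pickle.load(open("w1.pkl","rb"))["state"]["joint_pos"])
mv(0,0,-.09,-.023,-.218,-.1);print(q,pickle.load(open("w2.pkl","rb"))["state"]["joint_pos"])
mv(0,0,0,-.002,-.003,-.186);mv(0,0,0,0,0,.22);print(q)
mv(0.016,-0.32,0.443,0.02,0.11,0.08);print(q)
print(mv(*(np.array((0.027,-0.5345,0.738,0.0545,0.211,-0.029))-(0.016,-0.32,0.443,0.02,0.11,0.08))),q)
E
```

```text
[-0.363  0.316  0.331  1.818 -0.117  1.028  1.359] [-0.378  0.32   0.341  1.816 -0.124  1.028  1.357]
[ 0.074  0.456  0.358  1.933 -0.218  0.79   1.809] [ 0.059  0.46   0.365  1.929 -0.226  0.793  1.807]
[ 0.055  0.412  0.39   1.893 -0.199  0.875  1.799]
[ 0.034  0.161  0.203  2.033 -0.289  0.69   2.132]
(np.float64(0.0), np.float64(0.29517123327396444)) [ 0.388  0.371 -0.427  2.278 -0.926  0.23   2.94 ]
```

```bash
cat >>k.py <<'E'
def _rot(ax,a):
    c,s=np.cos(a),np.sin(a)
    return np.array([[c,-s,0],[s,c,0],[0,0,1]]) if ax=='z' else np.array([[c,0,s],[0,1,0],[-s,0,c]])
def fkj(q):
    M=np.eye(3);p=np.array([0,0,X[0]]);A=[];O=[]
    for i in range(7):
        ax='zyzyzyz'[i];w=M[:,2] if ax=='z' else M[:,1];A.append(SG[i]*w);O.append(p)
        M=M@_rot(ax,SG[i]*q[i]+(1.5709 if i==6 else 0))
        if i==1:p=p+M@[0,X[4],X[1]]
        if i==3:p=p+M[:,2]*X[2]
        if i==6:p=p+M[:,2]*X[3]
    A=np.array(A);O=np.array(O);return p,M,np.vstack([np.cross(A,p-O).T,A.T])
def go2(q,P,G,lam=1e-3,mmin=None):
    p,M,_=fkj(q);r=R.from_matrix(M);dv=(G*r.inv()).as_rotvec();mg=9
    n=int(max(np.linalg.norm(P-p)/.03,np.linalg.norm(dv)/.09,1))+1
    rs=(R.from_rotvec(np.outer(np.arange(1,n+1)/n,dv))*r).as_matrix()
    for k in range(n):
        Pk=p+(P-p)*(k+1)/n
        for it in range(2):
            a,b,J=fkj(q);E=rs[k]@b.T
            e=np.r_[Pk-a,.5*(E[2,1]-E[1,2]),.5*(E[0,2]-E[2,0]),.5*(E[1,0]-E[0,1])]
            q=np.clip(q+J.T@np.linalg.solve(J@J.T+lam**2*np.eye(6),e),LO,HI)
        mg=min(mg,(q-LO).min(),(HI-q).min())
        if mmin is not None and mg<mmin:return q,mg,9
    return q,mg,np.linalg.norm(e)
E
cat >plan.py <<'E'
from k import *
import sys,time
np.set_printoptions(precision=3,suppress=True,linewidth=150)
q0=np.array(pickle.load(open("g1.pkl","rb"))[0]["state"]["joint_pos"])
rng=np.random.default_rng(int(sys.argv[1]));t0=time.time();best=(-1,)
# first: back to upright over the clear worktop (tool yaw as gripped)
p,r=fk(q0);U=R.from_quat([.157,.988,0,0])
base,m,e=go2(q0,np.array([.47,-.05,.40]),U);n=0
if sys.argv[1]=="0":print("upright",base,m,e)
while time.time()-t0<240:
    q=base;W=[];K=rng.integers(1,5);mg=9;n+=1
    for k in range(K):
        P=np.array([rng.uniform(.4,.6),rng.uniform(-.3,.25),rng.uniform(.36,.55)])
        tl=rng.uniform(0,.9);az=rng.uniform(-np.pi,np.pi);yaw=rng.uniform(-1.7,1.7)
        G=R.from_rotvec([tl*np.cos(az),tl*np.sin(az),0])*R.from_euler('z',yaw)*U
        q,m,e=go2(q,P,G,mmin=.04);mg=min(mg,m);W.append((P,G,q))
        if m<.04 or e>.01:mg=-1;break
    if mg<0:continue
    if q[2]>-.4 and rng.random()<.8: continue
    ok=True
    for h,a in((.1,0),(.06,0),(-.024,0),(-.022,45),(-.022,92)):
        q,m,e=go2(q,*goal(h,a),mmin=.02)
        mg=min(mg,m);W.append((h,a,q))
        if m<.02 or e>.01:ok=False;break
    sc=mg-.01*K
    if ok and sc>best[0]:
        best=(sc,mg,W);
print(sys.argv[1],n,best[:2]);pickle.dump(best,open(f"plan{sys.argv[1]}.pkl","wb"))
E
export OPENBLAS_NUM_THREADS=1; nproc; for i in 0 1 2 3; do python3 plan.py $i & done; wait
```

```text
4
upright [-0.722  0.291  1.043  1.755 -0.265  1.248  1.644] 0.1115887492747478 0.0017299065109383299
0 26732 (-1,)
2 27616 (-1,)
3 27013 (-1,)
1 27629 (-1,)
```

```bash
cat >beam.py <<'E'
from k import *
import sys,time
from multiprocessing import Pool
np.set_printoptions(precision=3,suppress=True,linewidth=150)
q0=np.array(pickle.load(open("g1.pkl","rb"))[0]["state"]["joint_pos"])
U=R.from_quat([.157,.988,0,0]);PU=np.array([.48,-.03,.42])
def loop(a):
    seed,q=a;rng=np.random.default_rng(seed);q1=q;W=[]
    for k in range(rng.integers(1,4)):
        P=np.array([rng.uniform(.4,.6),rng.uniform(-.35,.3),rng.uniform(.36,.6)])
        tl=rng.uniform(0,1.0);az=rng.uniform(-np.pi,np.pi);yaw=rng.uniform(-1.9,1.3)
        v=(R.from_rotvec([tl*np.cos(az),tl*np.sin(az),0])*R.from_euler('z',yaw));G=v*U
        q1,m,e=go2(q1,P,G,mmin=.03);W.append((P,v.as_rotvec(),q1))
        if e>.01:return None
    q1,m,e=go2(q1,PU,U,mmin=.03)
    if e>.01:return None
    return q1,W
if __name__=="__main__":
    A0,e=ik(*goal(.06),np.array([.84,.62,-1.18,2.25,1.44,.41,.6]),.1);print("A",A0,e)
    qa,m,e=go2(A0,*goal(.12));print(qa,m,e);qa,m,e=go2(qa,PU,U);print("A back at U",qa,m,e)
    q,m,e=go2(q0,PU,U);print("now->U",q,m,e)
    with Pool(4) as pool:
      for s in range(3):
        rs=[r for r in pool.map(loop,[(s*100000+i,q) for i in range(2500)],chunksize=50) if r]
        d=np.array([r[0][2] for r in rs]);print(len(rs),np.percentile(d,[0,5,50,95,100]))
        b=rs[np.argmin(d)];q=b[0];print("best",q)
        for w in b[1]:print("   ",*w)
E
OPENBLAS_NUM_THREADS=1 timeout 550 python3 beam.py
```

```text
A [ 0.826  0.606 -1.15   2.249  1.424  0.391  0.607] 0.005452590417712736
[ 1.039  0.525 -1.25   2.235  1.045  0.421  0.978] 0.0 0.12896282491147343
A back at U [ 0.764  0.409 -1.124  1.606  0.375  1.366  0.85 ] 0.0 0.001790951636849381
now->U [-0.756  0.294  1.045  1.695 -0.262  1.305  1.595] 0.11662307181896656 0.0017364519978292018
634 [-0.094  0.736  1.043  1.115  1.255]
best [ 0.076  0.22  -0.094  1.647  0.021  1.276  1.234]
    [ 0.494 -0.217  0.51 ] [ 0.416 -1.038 -1.706] [ 0.176 -0.13  -0.025  2.2    1.182  0.357 -1.461]
    [0.458 0.145 0.582] [ 0.322 -0.669 -1.72 ] [-0.241 -0.008 -0.542  1.662  0.63   1.299 -1.434]
1354 [-1.115 -0.255 -0.094  0.055  0.909]
best [ 0.76   0.405 -1.115  1.606  0.37   1.363  0.856]
    [ 0.47  -0.06   0.442] [-0.383 -0.695  0.967] [-0.078 -0.173  0.178  2.267 -0.171  0.291  2.528]
    [ 0.549 -0.229  0.45 ] [-0.57   0.032 -1.447] [ 0.358  0.63  -0.512  1.091  0.629  1.89  -0.28 ]
723 [-1.22  -1.169 -1.108 -0.821  0.291]
best [ 0.803  0.449 -1.22   1.604  0.427  1.391  0.793]
    [ 0.449 -0.205  0.53 ] [-0.083  0.261 -0.992] [ 0.757  0.466 -0.771  1.125  0.288  1.926  0.324]
    [ 0.598 -0.093  0.439] [-0.733 -0.087 -0.927] [ 0.073  0.681 -0.605  1.161  0.85   1.936 -0.148]
    [0.546 0.02  0.4  ] [ 0.005  0.038 -0.062] [ 0.547  0.572 -1.107  1.455  0.486  1.456  0.629]
```

```bash
cat >rows.py <<'E'
from k import *
def rows(s,P,G,n=None):
    "print increments of a straight tool move from measured state"
    p,r=cur(s);dv=(G*r.inv()).as_rotvec();dp=np.array(P)-p
    n=n or int(np.ceil(max(np.linalg.norm(dp)/.055,np.linalg.norm(dv)/.17,1)))
    print("total",np.round(dv,3),np.round(dp,3),"rows",n);return dv,dp
E
python3 - <<'E'
from bench import arm
from rows import *
from beam import U,PU
rows(arm.get_state(),PU,U)
E
```

```text
total [-0.012  0.505 -0.684] [-0.05  -0.089  0.175] rows 6
```

```bash
python3 -m jog '[[-0.002,0.084,-0.114,-0.008,-0.015,0.03,0],[-0.004,0.168,-0.228,-0.016,-0.03,0.06,0],[-0.006,0.252,-0.342,-0.025,-0.045,0.09,0],[-0.008,0.336,-0.456,-0.033,-0.06,0.117,0],[-0.01,0.42,-0.57,-0.042,-0.074,0.146,0],[-0.012,0.505,-0.684,-0.05,-0.089,0.175,0],[-0.012,0.505,-0.684,-0.05,-0.089,0.175,0]]'
python3 - <<'E'
from bench import arm
from rows import *
from beam import U,PU
np.set_printoptions(precision=3,suppress=True)
s=arm.get_state();print(s["joint_pos"],fk(s["joint_pos"])[0]-s["position"]);rows(s,PU,U);print(go2(np.array(pickle.load(open("g1.pkl","rb"))[0]["state"]["joint_pos"]),*cur(s)))
E
```

```text
clock: 7.15
position: [0.4821, -0.0308, 0.4213]
ee_rot: [0.003, 0.157, 0.988, 0.001]
ft_force: [-0.2, -0.2, -2.6]
opening: 0.0128
finger_force: 79.2
[-0.729  0.314  1.016  1.679 -0.279  1.298  1.595] [ 0.011  0.005 -0.005]
total [-0.002  0.006  0.001] [-0.002  0.001 -0.001] rows 1
(array([-0.753,  0.292,  1.043,  1.693, -0.265,  1.302,  1.597]), np.float64(0.11647312138462193), np.float64(0.001741526066973226))
```

```bash
cat >beam2.py <<'E'
from k import *
import sys
from multiprocessing import Pool
np.set_printoptions(precision=3,suppress=True,linewidth=150)
U=R.from_quat([.157,.988,0,0]);PU=np.array([.48,-.03,.42])
def nrow(q,P,G):
    p,M,_=fkj(q);return max(np.linalg.norm(P-p)/.055,(G*R.from_matrix(M).inv()).magnitude()/.17)
def run(q,W):
    n=0
    for P,v in W:
        G=R.from_rotvec(v)*U;n+=nrow(q,P,G);q,m,e=go2(q,P,G,mmin=.05)
        if e>.01:return None
    return q,n
def loop(a):
    seed,q=a;rng=np.random.default_rng(seed);W=[]
    for k in range(rng.integers(1,4)):
        P=np.round([rng.uniform(.42,.58),rng.uniform(-.3,.25),rng.uniform(.36,.55)],2)
        tl=rng.uniform(0,1.0);az=rng.uniform(-np.pi,np.pi);yaw=rng.uniform(-1.9,1.3)
        W.append((P,np.round((R.from_rotvec([tl*np.cos(az),tl*np.sin(az),0])*R.from_euler('z',yaw)).as_rotvec(),2)))
    W.append((PU,np.zeros(3)))
    r=run(q,W)
    return None if r is None else (r[0],r[1],W)
def search(q,n,tgt,s=0):
    with Pool(4) as pool:rs=[r for r in pool.map(loop,[(s*100000+i,q) for i in range(n)],chunksize=50) if r]
    rs.sort(key=lambda r:max(r[0][2],tgt)+.006*r[1])
    out=[]
    for r in rs[:12]:
        j=[run(q+d,r[2]) for d in np.random.default_rng(1).normal(0,.015,(4,7))]
        if None in j:continue
        sp=max(abs(x[0][2]-r[0][2]) for x in j);out.append((max(r[0][2],tgt)+.006*r[1]+sp,sp,r))
    out.sort(key=lambda t:t[0]);return out
E
cat >run2.py <<'E'
import k
from beam2 import *
from bench import arm
s=arm.get_state();q=np.array(s["joint_pos"]);print(q)
D=[pickle.load(open(f,"rb"))["state"] for f in("w1.pkl","w2.pkl")]+[pickle.load(open("g1.pkl","rb"))[0]["state"],s]
D.append(dict(joint_pos=[-1.411,0.629,0.038,1.518,-0.027,0.996,-0.02],position=[.145,.633,.23]))
A=[];B=[]
for d in D:
    M=[x.as_matrix() for x in chain(d["joint_pos"],SG,0,1.5709)]
    A.append(np.c_[[0,0,1],M[1][:,2],M[3][:,2],M[6][:,2],M[1][:,1],M[3][:,1],M[5][:,1]]);B.append(d["position"])
A=np.vstack(A);B=np.concatenate(B);x,*_=np.linalg.lstsq(A,B,rcond=None);print("links",x,abs(A@x-B).max())
for it in range(2):
    o=search(q,3500,-1.12,it)
    for c in o[:2]:print("cost",c[0],"spread",c[1],"rows",c[2][1],"q",c[2][0],*[(w[0].tolist(),w[1].tolist()) for w in c[2][2]],sep="\n  ")
    q=o[0][2][0]
E
OPENBLAS_NUM_THREADS=1 timeout 560 python3 run2.py
```

```text
[-0.729  0.314  1.016  1.679 -0.279  1.298  1.595]
links [ 0.336  0.559  0.382  0.35  -0.012 -0.016 -0.   ] 0.0005423133819219828
cost
  -0.3619297564957441
  spread
  0.005025116894288861
  rows
  22.333692171761506
  q
  [ 0.384  0.258 -0.501  1.627  0.128  1.289  1.117]
  ([0.46, -0.11, 0.53], [0.55, -0.23, 0.24])
  ([0.52, 0.21, 0.39], [-0.08, -0.95, -1.15])
  ([0.48, -0.03, 0.42], [0.0, 0.0, 0.0])
cost
  0.2519812890728651
  spread
  0.04757761304586859
  rows
  25.843509214844993
  q
  [-0.035  0.214  0.049  1.654 -0.011  1.274  1.272]
  ([0.45, -0.26, 0.53], [0.12, -0.93, -1.51])
  ([0.45, -0.02, 0.49], [-0.92, -0.18, -0.9])
  ([0.48, -0.03, 0.42], [0.0, 0.0, 0.0])
cost
  -0.9110696201414485
  spread
  0.007278091442460832
  rows
  32.34594868416963
  q
  [ 0.759  0.405 -1.112  1.606  0.369  1.363  0.857]
  ([0.52, 0.16, 0.52], [0.63, 0.82, -1.08])
  ([0.47, 0.0, 0.55], [0.9, -0.4, -1.32])
  ([0.53, -0.08, 0.44], [-0.63, -0.71, -0.18])
  ([0.48, -0.03, 0.42], [0.0, 0.0, 0.0])
cost
  -0.8932190277921623
  spread
  0.028026502859947566
  rows
  33.12574489131502
  q
  [ 0.778  0.421 -1.155  1.605  0.392  1.373  0.832]
  ([0.49, 0.16, 0.38], [0.11, 0.01, -0.17])
  ([0.47, -0.08, 0.54], [-0.23, -0.49, 0.41])
  ([0.47, 0.07, 0.47], [-0.04, -0.41, -1.85])
  ([0.48, -0.03, 0.42], [0.0, 0.0, 0.0])
```

```bash
sed -i 's/^SG=.*/SG=[-1,1,-1,1,-1,1,-1];X=[.336,.559,.382,.350,-.012,-.016]/; s/+M\[3\]\[:,2\]\*X\[2\]+M/+M[3]@[0,X[5],X[2]]+M/; s/if i==3:p=p+M\[:,2\]\*X\[2\]/if i==3:p=p+M@[0,X[5],X[2]]/' k.py
python3 - <<'E'
from bench import arm
from rows import *
from beam2 import *
s=arm.get_state();q=np.array(s["joint_pos"]);print(fk(q)[0]-s["position"],fkj(q)[0]-s["position"])
W=[([0.46,-0.11,0.53],[0.55,-0.23,0.24]),([0.52,0.21,0.39],[-0.08,-0.95,-1.15]),([0.48,-0.03,0.42],[0,0,0])]
p,r=cur(s)
for P,v in W:
    G=R.from_rotvec(v)*U;q,m,e=go2(q,np.array(P),G);print(q,m,e)
    dv=(G*r.inv()).as_rotvec();n=int(np.ceil(max(np.linalg.norm(np.array(P)-p)/.055,np.linalg.norm(dv)/.17)));print("leg",dv,P-p,n,"per row",dv/n,(P-p)/n);p,r=np.array(P),G
E
```

```text
[ 0.  0. -0.] [ 0.  0. -0.]
[-0.056  0.31   0.903  1.517 -0.74   1.765  2.345] 0.21544832308308348 0.006341466897671257
leg [ 0.548 -0.224  0.242] [-0.022 -0.079  0.109] 4 per row [ 0.137 -0.056  0.061] [-0.006 -0.02   0.027]
[-0.598  0.409 -0.489  1.891  1.09   1.384 -1.569] 0.21691810906880366 0.005912596159108183
leg [-0.276 -0.427 -1.584] [ 0.06  0.32 -0.14] 10 per row [-0.028 -0.043 -0.158] [ 0.006  0.032 -0.014]
[ 0.38   0.232 -0.482  1.653  0.112  1.283  1.133] 0.45996003494066984 0.0037206803523655778
leg [0.08 0.95 1.15] [-0.04 -0.24  0.03] 9 per row [0.009 0.106 0.128] [-0.004 -0.027  0.003]
```

```bash
python3 -m jog '[[0.137,-0.056,0.06,-0.005,-0.02,0.027,0],[0.274,-0.112,0.121,-0.011,-0.04,0.054,0],[0.411,-0.168,0.181,-0.016,-0.059,0.082,0],[0.548,-0.224,0.242,-0.022,-0.079,0.109,0]]'
python3 -m jog '[[-0.017,-0.027,-0.099,0.004,0.02,-0.009,0],[-0.034,-0.053,-0.198,0.008,0.04,-0.017,0],[-0.052,-0.08,-0.297,0.011,0.06,-0.026,0],[-0.069,-0.107,-0.396,0.015,0.08,-0.035,0],[-0.086,-0.133,-0.495,0.019,0.10,-0.044,0],[-0.104,-0.16,-0.594,0.022,0.12,-0.052,0],[-0.121,-0.187,-0.693,0.026,0.14,-0.061,0],[-0.138,-0.213,-0.792,0.03,0.16,-0.07,0]]'
python3 -m jog '[[-0.017,-0.027,-0.099,0.004,0.02,-0.009,0],[-0.034,-0.053,-0.198,0.008,0.04,-0.017,0],[-0.052,-0.08,-0.297,0.011,0.06,-0.026,0],[-0.069,-0.107,-0.396,0.015,0.08,-0.035,0],[-0.086,-0.133,-0.495,0.019,0.10,-0.044,0],[-0.104,-0.16,-0.594,0.022,0.12,-0.052,0],[-0.121,-0.187,-0.693,0.026,0.14,-0.061,0],[-0.138,-0.213,-0.792,0.03,0.16,-0.07,0]]'
cat >plan3.py <<'E'
from beam2 import *
from bench import arm
s=arm.get_state();q0=np.array(s["joint_pos"]);print(q0,s["opening"],s["finger_force"])
def full(a):
    seed,=a;rng=np.random.default_rng(seed);q=q0;W=[];n=0
    for k in range(rng.integers(0,4)):
        P=np.round([rng.uniform(.42,.58),rng.uniform(-.3,.25),rng.uniform(.36,.55)],2)
        tl=rng.uniform(0,1.0);az=rng.uniform(-np.pi,np.pi);yaw=rng.uniform(-1.9,1.3)
        v=np.round((R.from_rotvec([tl*np.cos(az),tl*np.sin(az),0])*R.from_euler('z',yaw)).as_rotvec(),2);G=R.from_rotvec(v)*U
        n+=nrow(q,P,G);q,m,e=go2(q,P,G,mmin=.05);W.append((P.tolist(),v.tolist(),q))
        if e>.01:return None
    mg=9
    for h,a in((.05,0),(-.024,0),(-.022,45),(-.022,92)):
        P,G=goal(h,a);n+=nrow(q,P,G);q,m,e=go2(q,P,G,mmin=.02);mg=min(m,mg);W.append((h,a,q))
        if e>.01:return None
    return mg,n,W
if __name__=="__main__":
    with Pool(4) as pool:rs=[r for r in pool.map(full,[(i,) for i in range(15000)],chunksize=50) if r]
    print(len(rs));rs.sort(key=lambda r:-min(r[0],.1)+.002*r[1])
    for r in rs[:3]:print(r[0],r[1]);[print("   ",*w) for w in r[2]]
E
OPENBLAS_NUM_THREADS=1 timeout 500 python3 plan3.py
```

```text
clock: 7.65
position: [0.4569, -0.1085, 0.5296]
ee_rot: [0.07, 0.029, 0.955, 0.286]
ft_force: [0.2, 1.2, -2.7]
opening: 0.0129
finger_force: 79.2
clock: 8.65
position: [0.4841, 0.0456, 0.4594]
ee_rot: [0.263, 0.351, 0.881, 0.176]
ft_force: [-1.0, -0.4, -2.3]
opening: 0.013
finger_force: 79.2
clock: 9.65
position: [0.5152, 0.2046, 0.3898]
ee_rot: [0.415, 0.617, 0.668, 0.041]
ft_force: [1.4, -0.6, -2.3]
opening: 0.0128
finger_force: 79.3
[-0.622  0.354 -0.421  1.935  1.069  1.28  -1.5  ] 0.01280361350254534 79.25009250640869
0
```

```bash
cat >t.py <<'E'
from beam2 import *
for j3 in(-1.2,-1.1,-1.0,-.9,-.8,-.7):
    f=lambda q:np.r_[err(q,PU,U),q[2]-j3]
    q=least_squares(f,[.764,.409,j3,1.606,.375,1.366,.85]).x
    for h0 in(.05,):
        out=[];x=q
        for h,a in((h0,0),(-.024,0),(-.022,45),(-.022,92)):
            x,m,e=go2(x,*goal(h,a));out.append((np.round(m,3),np.round(e,3),x[[2,4,5,6]]))
        print(j3,h0,*out,sep="\n   ")
# direct feasibility of goals with joint3 sweep
for h,a in((.05,0),(.02,0),(0,0),(-.024,0)):
    P,G=goal(h,a)
    for j3 in(-1.2,-1.1,-1,-.9):
        f=lambda q:np.r_[err(q,P,G),q[2]-j3]
        r=least_squares(f,[.8,.6,j3,2.25,1.6,.4,.5]);print(h,j3,r.cost<1e-6,r.x)
E
python3 t.py
```

```text
-1.2
   0.05
   (np.float64(0.0), np.float64(0.086), array([-0.819,  1.245,  0.23 ,  0.772]))
   (np.float64(0.0), np.float64(0.023), array([-0.85 ,  1.979,  0.304,  0.067]))
   (np.float64(0.09), np.float64(0.0), array([-1.048,  1.829,  0.449, -0.548]))
   (np.float64(0.047), np.float64(0.0), array([-1.203,  1.768,  0.59 , -1.287]))
-1.1
   0.05
   (np.float64(0.0), np.float64(0.127), array([-0.764,  1.127,  0.23 ,  0.888]))
   (np.float64(0.0), np.float64(0.015), array([-0.828,  2.003,  0.29 ,  0.041]))
   (np.float64(0.075), np.float64(0.0), array([-1.029,  1.839,  0.433, -0.56 ]))
   (np.float64(0.06), np.float64(0.0), array([-1.19 ,  1.772,  0.576, -1.293]))
-1.0
   0.05
   (np.float64(0.0), np.float64(0.162), array([-0.715,  0.967,  0.23 ,  1.047]))
   (np.float64(0.0), np.float64(0.04), array([-0.747,  2.112,  0.241, -0.077]))
   (np.float64(0.023), np.float64(0.0), array([-0.949,  1.888,  0.37 , -0.618]))
   (np.float64(0.118), np.float64(0.0), array([-1.132,  1.792,  0.522, -1.321]))
-0.9
   0.05
   (np.float64(0.0), np.float64(0.178), array([-0.687,  0.83 ,  0.23 ,  1.182])
[... 1262 characters left out ...]
[ 0.774  0.648 -1.1    2.279  1.636  0.393  0.405]
0.02 -1 True [ 0.722  0.601 -1.     2.28   1.66   0.313  0.375]
0.02 -0.9 True [ 0.665  0.562 -0.9    2.282  1.697  0.242  0.331]
0 -1.2 True [ 0.791  0.763 -1.2    2.273  1.699  0.532  0.365]
0 -1.1 True [ 0.747  0.706 -1.1    2.274  1.727  0.441  0.327]
0 -1 True [ 0.697  0.657 -1.     2.276  1.768  0.359  0.278]
0 -0.9 True [ 0.641  0.616 -0.9    2.277  1.827  0.286  0.21 ]
-0.024 -1.2 True [ 0.761  0.834 -1.2    2.264  1.774  0.591  0.314]
-0.024 -1.1 True [ 0.719  0.775 -1.1    2.265  1.811  0.498  0.264]
-0.024 -1 True [ 0.67   0.724 -1.     2.267  1.862  0.414  0.201]
-0.024 -0.9 True [ 0.615  0.68  -0.9    2.268  1.933  0.339  0.119]
```

```bash
cat >back.py <<'E'
from beam2 import *
P0,G0=goal(.03,0)
qs=[]
for j3 in(-1.15,-1.1,-1.05,-1.0):
    q=least_squares(lambda q:np.r_[err(q,P0,G0),q[2]-j3],[.8,.66,j3,2.28,1.6,.4,.45]).x
    x=q;mg=9
    for h,a in((-.024,0),(-.022,45),(-.022,92)):
        x,m,e=go2(x,*goal(h,a));mg=min(mg,m)
    if __name__=="__main__":print("fwd",j3,mg,e,x)
    qs.append(q)
def bk(seed):
    rng=np.random.default_rng(seed);q=qs[seed%4];W=[];mg=9
    for k in range(rng.integers(0,4)):
        if k==0:
            P,_=goal(rng.uniform(.05,.12),0,(rng.uniform(-.08,.03),rng.uniform(-.06,.06)))
            G=R.from_rotvec(rng.normal(0,.25,3))*G0
        else:
            P=np.array([rng.uniform(.42,.6),rng.uniform(-.25,.25),rng.uniform(.36,.55)])
            tl=rng.uniform(0,1.0);az=rng.uniform(-np.pi,np.pi);yaw=rng.uniform(-1.9,1.3)
            G=R.from_rotvec([tl*np.cos(az),tl*np.sin(az),0])*R.from_euler('z',yaw)*U
        P=np.round(P,3);v=np.round((G*U.inv()).as_rotvec(),2);G=R.from_rotvec(v)*U
        q,m,e=go2(q,P,G,mmin=.03);W.append((P.tolist(),v.tolist(),q));mg=min(m,mg)
        if e>.01:return None
    q,m,e=go2(q,PU,U,mmin=.03);mg=min(m,mg)
    return None if e>.01 else (q,mg,W,seed%4)
if __name__=="__main__":
    with Pool(4) as pool:rs=[r for r in pool.map(bk,range(12000),chunksize=50) if r]
    d=np.array([r[0][2] for r in rs]);print(len(rs));print(np.percentile(d,[0,25,50,75,100]) if len(d) else "")
    rs.sort(key=lambda r:-r[0][2])
    for r in rs[:4]:print(r[0],r[1],r[3]);[print("   ",*w) for w in r[2]]
    pickle.dump(rs,open("back.pkl","wb"))
E
OPENBLAS_NUM_THREADS=1 timeout 500 python3 back.py
```

```text
fwd -1.15 0.0 0.022542908102511663 [ 0.787  0.87  -1.25   2.265  1.751  0.65  -1.262]
fwd -1.1 0.0 0.022508466070697536 [ 0.787  0.87  -1.25   2.265  1.751  0.65  -1.262]
fwd -1.05 0.0 0.022307507332369397 [ 0.787  0.87  -1.25   2.265  1.751  0.65  -1.262]
fwd -1.0 0.0 0.02129818268727194 [ 0.787  0.869 -1.25   2.265  1.751  0.649 -1.262]
637
[-1.22  -1.154 -1.106 -1.045 -0.327]
[ 0.262  0.22  -0.327  1.657  0.073  1.277  1.176] 0.0949073303091226 2
    [0.504, -0.047, 0.243] [0.03, -0.46, 0.2] [ 0.955  0.449 -1.125  2.273  1.117  0.381  0.426]
    [0.59, 0.102, 0.368] [-0.78, -0.39, 0.97] [ 0.079  0.471 -1.022  2.005  1.348  1.304  0.693]
    [0.489, -0.202, 0.48] [0.14, -0.95, -1.4] [ 0.805 -0.117 -0.63   2.182  0.878  0.365 -0.825]
[ 0.426  0.239 -0.543  1.652  0.128  1.286  1.115] 0.06285592385029592 0
    [0.534, 0.009, 0.25] [-0.01, 0.17, 0.59] [ 0.525  0.749 -1.103  1.655  0.646  1.349  1.117]
    [0.457, 0.119, 0.383] [-0.83, -0.1, -0.59] [-0.312  0.62  -0.623  1.521  0.665  1.902 -0.402]
    [0.428, 0.008, 0.374] [0.35, -0.42, 0.72] [ 0.895  0.131 -0.631  2.061 -0.565  0.924  2.602]
[ 0.45   0.242 -0.576  1.652  0.136  1.288  1.105] 0.11026979230468995 3
    [0.516, -0.04, 0.233] [-0.37, -0.09, 0.35] [ 0.372  0.532 -0.87   2.011  0.954  1.034  0.56 ]
    [0.533, -0.096, 0.52] [-0.11, -1.06, -1.28] [ 0.324  0.049 -0.765  2.028  1.177  1.066 -1.2  ]
[ 0.48   0.247 -0.616  1.651  0.148  1.29   1.093] 0.10653508036436232 0
    [0.445, 0.033, 0.239] [-0.6, -0.15, 0.49] [ 0.079  0.548 -0.984  2.2    1.087  1.265  0.162]
    [0.444, 0.245, 0.493] [0.11, -0.75, -0.81] [-0.063  0.104 -1.055  1.891  0.888  1.207 -1.042]
```

```bash
cat >fwd.py <<'E'
from beam2 import *
from bench import arm
rs=pickle.load(open("back.pkl","rb"))
rs=[r for r in rs if r[2]][:150]
q0=np.array(arm.get_state()["joint_pos"])
def ev(q,W,mm=.03):
    n=0;mg=9;out=[]
    for P,v in W:
        P=np.array(P);G=R.from_rotvec(v)*U;n+=nrow(q,P,G);q,m,e=go2(q,P,G,mmin=mm);mg=min(m,mg);out.append((P,np.array(v),q))
        if e>.01:return None
    for h,a in((.03,0),(-.024,0),(-.022,45),(-.022,88)):
        P,G=goal(h,a);n+=nrow(q,P,G);q,m,e=go2(q,P,G,mmin=.01);mg=min(m,mg);out.append((h,a,q))
        if e>.012:return None
    return mg,n,out
def job(seed):
    rng=np.random.default_rng(seed);W=[(np.round(np.array(w[0])+rng.normal(0,.02,3),2),np.round(np.array(w[1])+rng.normal(0,.1,3),2)) for w in rs[rng.integers(len(rs))][2][::-1]]
    for k in range(rng.integers(0,3)):
        tl=rng.uniform(0,1.0);az=rng.uniform(-np.pi,np.pi);yaw=rng.uniform(-1.9,1.3)
        W.insert(0,(np.round([rng.uniform(.42,.58),rng.uniform(-.25,.25),rng.uniform(.36,.55)],2),np.round((R.from_rotvec([tl*np.cos(az),tl*np.sin(az),0])*R.from_euler('z',yaw)).as_rotvec(),2)))
    r=ev(q0,W)
    return r and r+(W,)
if __name__=="__main__":
    with Pool(4) as pool:R_=[r for r in pool.map(job,range(14000),chunksize=50) if r]
    print(len(R_));R_.sort(key=lambda r:-min(r[0],.08)+.001*r[1]);o=[]
    for r in R_[:40]:
        j=[ev(q0+d,r[3],.01) for d in np.random.default_rng(1).normal(0,.02,(6,7))];o.append((sum(x is not None for x in j),r))
    o.sort(key=lambda t:-t[0])
    for k,r in o[:3]:print("robust",k,"/6 margin",r[0],"rows",r[1]);[print("   ",*w) for w in r[2]]
E
OPENBLAS_NUM_THREADS=1 timeout 560 python3 fwd.py
```

```text
0
```

```bash
python3 -m jog '[[0.007,0.079,0.096,-0.003,-0.02,0.003,0],[0.013,0.158,0.192,-0.006,-0.04,0.005,0],[0.02,0.237,0.288,-0.01,-0.06,0.008,0],[0.027,0.317,0.383,-0.013,-0.08,0.01,0],[0.033,0.396,0.479,-0.016,-0.10,0.013,0],[0.04,0.475,0.575,-0.02,-0.12,0.015,0]]' >/dev/null
python3 -m jog '[[0.007,0.079,0.096,-0.003,-0.02,0.003,0],[0.013,0.158,0.192,-0.006,-0.04,0.005,0],[0.02,0.237,0.288,-0.01,-0.06,0.008,0],[0.027,0.317,0.383,-0.013,-0.08,0.01,0],[0.033,0.396,0.479,-0.016,-0.10,0.013,0],[0.04,0.475,0.575,-0.02,-0.12,0.015,0]]'
cat >run3.py <<'E'
from beam2 import *
from bench import arm
q=np.array(arm.get_state()["joint_pos"]);print(q)
o=search(q,6000,-1.13,7)
for c in o[:2]:print("cost",c[0],"spread",c[1],"rows",c[2][1],"q",c[2][0],*[(w[0].tolist(),w[1].tolist()) for w in c[2][2]],sep="\n  ")
rs=pickle.load(open("back.pkl","rb"));rs.sort(key=lambda r:-r[1]+.05*len(r[2])+abs(r[0][2]+1.1))
for r in rs[:4]:print(r[0],r[1],r[3]);[print("   ",*w) for w in r[2]]
E
OPENBLAS_NUM_THREADS=1 timeout 560 python3 run3.py
```

```text
clock: 11.15
position: [0.4758, -0.0316, 0.4187]
ee_rot: [-0.018, 0.145, 0.989, 0.004]
ft_force: [-0.8, 1.1, -3.3]
opening: 0.0128
finger_force: 79.2
[ 0.296  0.237 -0.361  1.642  0.07   1.312  1.204]
cost
  -0.9994710911690259
  spread
  0.011312330785947733
  rows
  19.869429674171048
  q
  [ 0.811  0.365 -1.139  1.643  0.339  1.352  0.878]
  ([0.44, 0.05, 0.45], [0.31, 0.27, 0.27])
  ([0.43, -0.21, 0.55], [0.13, -0.82, -0.49])
  ([0.42, 0.04, 0.39], [-0.2, 0.15, -0.52])
  ([0.48, -0.03, 0.42], [0.0, 0.0, 0.0])
cost
  -0.8475956299782388
  spread
  0.049923765777704965
  rows
  25.94170028211999
  q
  [ 0.766  0.337 -1.053  1.644  0.3    1.336  0.922]
  ([0.44, -0.07, 0.51], [-0.09, -0.9, -1.1])
  ([0.5, -0.07, 0.48], [-0.03, -0.77, -0.2])
  ([0.5, 0.23, 0.45], [-0.5, -0.7, -0.72])
  ([0.48, -0.03, 0.42], [0.0, 0.0, 0.0])
[ 0.788  0.35  -1.094  1.644  0.318  1.343  0.902] 0.155935678984074 1
    [0.543, -0.018, 0.235] [-0.37, -0.04, 0.66] [ 0.384  0.601 -0.961  1.935  0.982  1.122  0.847]
[ 0.788  0.35  -1.094  1.644  0.318  1.343  0.901] 0.1557698540662673 1
    [0.533, -0.031, 0.228] [-0.34, 0.09, 0.56] [ 0.374  0.657 -0.94   1.842  0.885  1.246  0.867]
[ 0.783  0.347 -1.084  1.644  0.314  1.341  0.907] 0.1617498034654008 1
    [0.528, -0.022, 0.224] [-0.58, -0.26, 0.91] [ 0.315  0.537 -0.937  2.268  1.452  0.991  0.532]
[ 0.784  0.348 -1.086  1.644  0.315  1.342  0.906] 0.1580387640727705 1
    [0.505, 0.067, 0.271] [-0.58, -0.19, 0.86] [ 0.131  0.502 -1.002  2.114  1.148  1.187  0.602]
```

```bash
cat >legs.py <<'E'
from beam2 import *
from bench import arm
def legs(W):
    s=arm.get_state();q=np.array(s["joint_pos"]);p,r=cur(s)
    for w in W:
        P,G=(np.array(w[0]),R.from_rotvec(w[1])*U) if np.ndim(w[0]) else goal(*w)
        q1,m,e=go2(q,P,G);dv=(G*r.inv()).as_rotvec();n=int(np.ceil(max(np.linalg.norm(P-p)/.055,np.linalg.norm(dv)/.17,np.max(abs(q1-q)/(.12*np.array([1.8,1.8,2.2,2.2,2.2,2.2,2.2])))))) 
        print("rows",n,"tot",dv.round(3),(P-p).round(3),"| per row",(dv/n).round(3),((P-p)/n).round(3),"\n    q",q1,round(m,3),round(e,4));q=q1;p,r=P,G
E
python3 - <<'E'
from legs import *
legs([([0.44,0.05,0.45],[0.31,0.27,0.27]),([0.43,-0.21,0.55],[0.13,-0.82,-0.49]),([0.42,0.04,0.39],[-0.2,0.15,-0.52]),([0.48,-0.03,0.42],[0,0,0]),([0.543,-.018,.245],[-.37,-.04,.66]),(.03,0),(-.024,0),(-.022,45),(-.022,88)])
E
```

```text
rows 3 tot [0.297 0.238 0.242] [-0.036  0.082  0.031] | per row [0.099 0.079 0.081] [-0.012  0.027  0.01 ] 
    q [ 0.331  0.345 -0.446  1.494 -0.152  1.616  1.432] 0.364 0.0014
rows 8 tot [-0.117 -0.984 -0.897] [-0.01 -0.26  0.1 ] | per row [-0.015 -0.123 -0.112] [-0.001 -0.032  0.013] 
    q [ 0.759 -0.211 -0.045  2.031 -0.699  0.727  1.84 ] 0.159 0.0045
rows 7 tot [-0.06   1.008 -0.074] [-0.01  0.25 -0.16] | per row [-0.009  0.144 -0.011] [-0.001  0.036 -0.023] 
    q [ 0.433  0.374 -0.957  1.69   0.338  1.492  0.134] 0.155 0.0085
rows 4 tot [ 0.2  -0.15  0.52] [ 0.06 -0.07  0.03] | per row [ 0.05  -0.038  0.13 ] [ 0.015 -0.018  0.007] 
    q [ 0.811  0.365 -1.139  1.643  0.339  1.352  0.878] 0.111 0.0026
rows 5 tot [-0.37 -0.04  0.66] [ 0.063  0.012 -0.175] | per row [-0.074 -0.008  0.132] [ 0.013  0.002 -0.035] 
    q [ 0.408  0.6   -1.002  1.923  0.978  1.153  0.856] 0.118 0.0029
rows 4 tot [ 0.51  -0.313  0.18 ] [-0.004  0.048 -0.044] | per row [ 0.128 -0.078  0.045] [-0.001  0.012 -0.011] 
    q [ 0.754  0.587 -1.033  2.281  1.587  0.315  0.444] 0.085 0.0196
rows 1 tot [0. 0. 0.] [ 0.025  0.011 -0.047] | per row [0. 0. 0.] [ 0.025  0.011 -0.047] 
    q [ 0.681  0.734 -1.022  2.266  1.849  0.431  0.215] 0.134 0.0085
rows 5 tot [ 0.357  0.163 -0.68 ] [-0.001 -0.     0.002] | per row [ 0.071  0.033 -0.136] [-0. -0.  0.] 
    q [ 0.756  0.816 -1.18   2.265  1.775  0.567 -0.477] 0.07 0.0001
rows 5 tot [ 0.341  0.156 -0.65 ] [0. 0. 0.] | per row [ 0.068  0.031 -0.13 ] [0. 0. 0.] 
    q [ 0.787  0.87  -1.25   2.265  1.751  0.649 -1.192] 0.0 0.0219
```

```bash
python3 -m jog '[[0.099,0.079,0.081,-0.012,0.027,0.01,0],[0.198,0.158,0.161,-0.024,0.055,0.02,0],[0.297,0.238,0.242,-0.036,0.082,0.031,0]]' >/dev/null
python3 -m jog '[[-0.015,-0.123,-0.112,-0.001,-0.032,0.013,0],[-0.029,-0.246,-0.224,-0.002,-0.065,0.025,0],[-0.044,-0.369,-0.336,-0.004,-0.097,0.038,0],[-0.058,-0.492,-0.448,-0.005,-0.13,0.05,0],[-0.073,-0.615,-0.56,-0.006,-0.162,0.062,0],[-0.088,-0.738,-0.673,-0.008,-0.195,0.075,0],[-0.102,-0.861,-0.785,-0.009,-0.227,0.088,0],[-0.117,-0.984,-0.897,-0.01,-0.26,0.1,0]]' >/dev/null
python3 - <<'E'
from legs import *
print(arm.get_state()["joint_pos"])
legs([([0.42,0.04,0.39],[-0.2,0.15,-0.52]),([0.48,-0.03,0.42],[0,0,0]),([0.543,-.018,.245],[-.37,-.04,.66]),(.03,0),(-.024,0),(-.022,45),(-.022,88)])
E
```

```text
[ 0.765 -0.217 -0.051  2.038 -0.701  0.716  1.835]
rows 7 tot [-0.054  1.012 -0.066] [-0.009  0.25  -0.16 ] | per row [-0.008  0.145 -0.009] [-0.001  0.036 -0.023] 
    q [ 0.445  0.381 -0.978  1.69   0.345  1.496  0.124] 0.15 0.0086
rows 4 tot [ 0.2  -0.15  0.52] [ 0.06 -0.07  0.03] | per row [ 0.05  -0.038  0.13 ] [ 0.015 -0.018  0.007] 
    q [ 0.825  0.376 -1.168  1.643  0.353  1.358  0.862] 0.082 0.0026
rows 5 tot [-0.37 -0.04  0.66] [ 0.063  0.012 -0.175] | per row [-0.074 -0.008  0.132] [ 0.013  0.002 -0.035] 
    q [ 0.419  0.609 -1.024  1.923  0.987  1.167  0.847] 0.09 0.0029
rows 4 tot [ 0.51  -0.313  0.18 ] [-0.004  0.048 -0.044] | per row [ 0.128 -0.078  0.045] [-0.001  0.012 -0.011] 
    q [ 0.775  0.605 -1.074  2.281  1.583  0.347  0.451] 0.117 0.018
rows 1 tot [0. 0. 0.] [ 0.025  0.011 -0.047] | per row [0. 0. 0.] [ 0.025  0.011 -0.047] 
    q [ 0.695  0.749 -1.051  2.266  1.834  0.455  0.234] 0.162 0.0071
rows 5 tot [ 0.357  0.163 -0.68 ] [-0.001 -0.     0.002] | per row [ 0.071  0.033 -0.136] [-0. -0.  0.] 
    q [ 0.764  0.829 -1.201  2.265  1.768  0.587 -0.468] 0.049 0.0001
rows 5 tot [ 0.341  0.156 -0.65 ] [0. 0. 0.] | per row [ 0.068  0.031 -0.13 ] [0. 0. 0.] 
    q [ 0.787  0.87  -1.25   2.265  1.751  0.65  -1.192] 0.0 0.0227
```

```bash
python3 -m jog '[[-0.008,0.145,-0.009,-0.001,0.036,-0.023,0],[-0.015,0.289,-0.019,-0.003,0.071,-0.046,0],[-0.023,0.434,-0.028,-0.004,0.107,-0.069,0],[-0.031,0.578,-0.038,-0.005,0.143,-0.091,0],[-0.039,0.723,-0.047,-0.006,0.179,-0.114,0],[-0.046,0.867,-0.057,-0.008,0.214,-0.137,0],[-0.054,1.012,-0.066,-0.009,0.25,-0.16,0]]'
python3 - <<'E'
from legs import *
print(arm.get_state()["joint_pos"])
T=[(.03,0),(-.024,0),(-.022,45),(-.022,88)]
print("A");legs([([0.48,-0.03,0.42],[0,0,0]),([0.543,-.018,.245],[-.37,-.04,.66])]+T)
print("B");legs([([0.543,-.018,.25],[-.37,-.04,.66])]+T)
print("C");legs([([0.50,0.0,.26],[-.35,-.2,.5])]+T)
E
```

```text
clock: 13.4
position: [0.4213, 0.0419, 0.3889]
ee_rot: [-0.062, 0.403, 0.907, -0.107]
ft_force: [-0.1, -1.4, -1.4]
opening: 0.013
finger_force: 79.2
[ 0.457  0.394 -1.002  1.686  0.35   1.501  0.113]
A
rows 4 tot [ 0.195 -0.157  0.519] [ 0.059 -0.072  0.031] | per row [ 0.049 -0.039  0.13 ] [ 0.015 -0.018  0.008] 
    q [ 0.841  0.389 -1.202  1.643  0.37   1.366  0.843] 0.048 0.0026
rows 5 tot [-0.37 -0.04  0.66] [ 0.063  0.012 -0.175] | per row [-0.074 -0.008  0.132] [ 0.013  0.002 -0.035] 
    q [ 0.431  0.62  -1.05   1.923  0.999  1.183  0.836] 0.057 0.0028
rows 4 tot [ 0.51  -0.313  0.18 ] [-0.004  0.048 -0.044] | per row [ 0.128 -0.078  0.045] [-0.001  0.012 -0.011] 
    q [ 0.798  0.628 -1.121  2.28   1.578  0.385  0.458] 0.096 0.0161
rows 1 tot [0. 0. 0.] [ 0.025  0.011 -0.047] | per row [0. 0. 0.] [ 0.025  0.011 -0.047] 
    q [ 0.712  0.767 -1.085  2.266  1.818  0.484  0.255] 0.157 0.0057
rows 5 tot [ 0.357  0.163 -0.68 ] [-0.001 -0.     0.002] | per row [ 0.071  0.033 -0.136] [-0. -0.  0.] 
    q [ 0.774  0.845 -1.226  2.265  1.761  0.612 -0.457] 0.024 0.0001
rows 5 tot [ 0
[... 1166 characters left out ...]
13  0.536] 0.148 0.0025
rows 4 tot [ 0.396 -0.187  0.33 ] [ 0.039  0.03  -0.059] | per row [ 0.099 -0.047  0.083] [ 0.01   0.007 -0.015] 
    q [ 0.804  0.635 -1.133  2.28   1.577  0.396  0.46 ] 0.101 0.0045
rows 1 tot [0. 0. 0.] [ 0.025  0.011 -0.047] | per row [0. 0. 0.] [ 0.025  0.011 -0.047] 
    q [ 0.716  0.772 -1.094  2.265  1.814  0.492  0.26 ] 0.146 0.0054
rows 5 tot [ 0.357  0.163 -0.68 ] [-0.001 -0.     0.002] | per row [ 0.071  0.033 -0.136] [-0. -0.  0.] 
    q [ 0.776  0.85  -1.233  2.265  1.759  0.619 -0.454] 0.017 0.0001
rows 5 tot [ 0.341  0.156 -0.65 ] [0. 0. 0.] | per row [ 0.068  0.031 -0.13 ] [0. 0. 0.] 
    q [ 0.787  0.87  -1.25   2.265  1.751  0.65  -1.192] 0.0 0.0229
```

```bash
cat >via.py <<'E'
from beam2 import *
from bench import arm
q0=np.array(arm.get_state()["joint_pos"])
def job(seed):
    rng=np.random.default_rng(seed);q=q0;W=[];n=0
    for k in range(rng.integers(1,3)):
        P=np.round([rng.uniform(.42,.54),rng.uniform(-.1,.1),rng.uniform(.26,.42)],2);v=np.round(rng.uniform([-.6,-.6,-.6],[.4,.4,1.0]),2)
        G=R.from_rotvec(v)*U;n+=nrow(q,P,G);q,m,e=go2(q,P,G,mmin=.05);W.append((P.tolist(),v.tolist()))
        if e>.01:return None
    mg=9
    for h,a in((.03,0),(-.024,0),(-.022,45),(-.022,88)):
        P,G=goal(h,a);n+=nrow(q,P,G);q,m,e=go2(q,P,G,mmin=.02);mg=min(m,mg)
        if e>.02:return None
    return mg,n,W,q
if __name__=="__main__":
    with Pool(4) as p:rs=[r for r in p.map(job,range(4000),chunksize=50) if r]
    print(len(rs));rs.sort(key=lambda r:-r[0]+.003*r[1])
    for r in rs[:3]:print(r)
    if rs:
        from legs import legs
        legs(rs[0][2]+[(.03,0),(-.024,0),(-.022,45),(-.022,88)])
E
OPENBLAS_NUM_THREADS=1 python3 via.py
```

```text
0
```

```bash
python3 -m jog '[[-0.024,-0.03,0.15,0.011,-0.006,-0.018,0],[-0.048,-0.06,0.301,0.023,-0.012,-0.037,0],[-0.072,-0.09,0.451,0.034,-0.018,-0.055,0],[-0.096,-0.121,0.602,0.045,-0.024,-0.074,0],[-0.12,-0.151,0.752,0.056,-0.03,-0.092,0],[-0.144,-0.181,0.903,0.068,-0.036,-0.111,0],[-0.168,-0.211,1.053,0.079,-0.042,-0.129,0]]'
python3 - <<'E'
from legs import *
print(arm.get_state()["joint_pos"])
legs([(.06,0),(.03,0),(-.024,0),(-.022,45),(-.022,88)]);legs([(.03,0),(-.024,0)])
E
```

```text
clock: 14.28
position: [0.4995, -0.0004, 0.2599]
ee_rot: [0.125, -0.097, 0.975, -0.153]
ft_force: [0.1, -1.3, -1.9]
opening: 0.0128
finger_force: 79.4
[ 0.485  0.478 -1.098  2.112  1.033  0.999  0.544]
rows 4 tot [ 0.395 -0.185  0.322] [ 0.026  0.024 -0.033] | per row [ 0.099 -0.046  0.081] [ 0.006  0.006 -0.008] 
    q [ 0.881  0.572 -1.189  2.28   1.384  0.371  0.64 ] 0.057 0.0021
rows 1 tot [0. 0. 0.] [ 0.014  0.006 -0.026] | per row [0. 0. 0.] [ 0.014  0.006 -0.026] 
    q [ 0.794  0.624 -1.112  2.28   1.579  0.378  0.457] 0.109 0.0014
rows 1 tot [0. 0. 0.] [ 0.025  0.011 -0.047] | per row [0. 0. 0.] [ 0.025  0.011 -0.047] 
    q [ 0.708  0.763 -1.078  2.266  1.821  0.479  0.251] 0.166 0.006
rows 5 tot [ 0.357  0.163 -0.68 ] [-0.001 -0.     0.002] | per row [ 0.071  0.033 -0.136] [-0. -0.  0.] 
    q [ 0.772  0.842 -1.221  2.265  1.762  0.607 -0.459] 0.029 0.0001
rows 5 tot [ 0.341  0.156 -0.65 ] [0. 0. 0.] | per row [ 0.068  0.031 -0.13 ] [0. 0. 0.] 
    q [ 0.787  0.87  -1.25   2.265  1.751  0.65  -1.192] 0.0 0.0228
rows 4 tot [ 0.395 -0.185  0.322] [ 0.039  0.03  -0.059] | per row [ 0.099 -0.046  0.081] [ 0.01   0.008 -0.015] 
    q [ 0.799  0.629 -1.122  2.28   1.578  0.387  0.458] 0.108 0.0046
rows 1 tot [0. 0. 0.] [ 0.025  0.011 -0.047] | per row [0. 0. 0.] [ 0.025  0.011 -0.047] 
    q [ 0.712  0.768 -1.086  2.266  1.817  0.486  0.255] 0.156 0.0057
```

Now to 60 mm above the rim, aligned, then look.

```bash
python3 -m jog '[[0.079,-0.037,0.064,0.005,0.005,-0.007,0],[0.158,-0.074,0.129,0.01,0.01,-0.013,0],[0.237,-0.111,0.193,0.016,0.014,-0.02,0],[0.316,-0.148,0.258,0.021,0.019,-0.026,0],[0.395,-0.185,0.322,0.026,0.024,-0.033,0],[0.395,-0.185,0.322,0.026,0.024,-0.033,0]]'
python3 - <<'E'
from legs import *
print(arm.get_state()["joint_pos"])
legs([(.06,0),(.03,0),(-.024,0)])
f=wrist(arm);t=arm.grab_frame("top");sc=arm.grab_frame("scene");pickle.dump((f,t,sc),open("g2.pkl","wb"))
a=cv2.resize(t["image"][150:222,220:316],(400,300),interpolation=2);b=cv2.resize(sc["image"][120:228,200:344],(400,300),interpolation=2)
cv2.imwrite("pics/g2.png",np.vstack([np.hstack([a,b]),np.hstack([cv2.resize(f["image"],(400,300)),cv2.resize(f["image"][100:320,110:403],(400,300),interpolation=2)])]))
E
```

```text
clock: 15.02
position: [0.5242, 0.0212, 0.2262]
ee_rot: [0.25, -0.206, 0.945, 0.053]
ft_force: [0.6, 0.1, -1.8]
opening: 0.0131
finger_force: 79.4
[ 0.868  0.555 -1.156  2.282  1.361  0.348  0.653]
rows 1 tot [-0.    -0.007  0.01 ] [0.001 0.002 0.001] | per row [-0.    -0.007  0.01 ] [0.001 0.002 0.001] 
    q [ 0.865  0.555 -1.156  2.281  1.372  0.343  0.651] 0.094 0.0
rows 1 tot [0. 0. 0.] [ 0.014  0.006 -0.026] | per row [0. 0. 0.] [ 0.014  0.006 -0.026] 
    q [ 0.774  0.605 -1.072  2.281  1.582  0.346  0.451] 0.105 0.0015
rows 1 tot [0. 0. 0.] [ 0.025  0.011 -0.047] | per row [0. 0. 0.] [ 0.025  0.011 -0.047] 
    q [ 0.695  0.748 -1.049  2.266  1.835  0.454  0.233] 0.161 0.0072
```

View pics/g2.png

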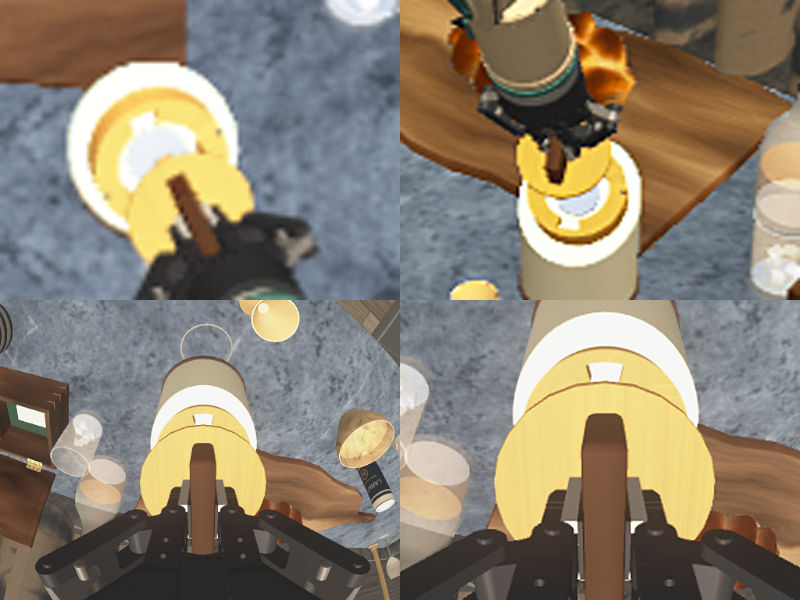

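Wrist view: bar, flange, front slot (crop column 605) and collar are all centred on one line, so the alignment is good. Descending along the mouth's axis.

```bash
python3 -m jog '[[0,-0.006,0.01,0.007,0.005,-0.012,0],[0,-0.006,0.01,0.013,0.008,-0.024,0],[0,-0.006,0.01,0.02,0.011,-0.037,0],[0,-0.006,0.01,0.026,0.0135,-0.047,0],[0,-0.006,0.01,0.026,0.0135,-0.047,0],[0,-0.006,0.01,0.026,0.0135,-0.047,0]]'
cat >st.py <<'E'
from legs import *
s=arm.get_state();p,r=cur(s);loc=CR.T@(p-CC);M=CR.T@r.as_matrix()
print("clock",s["clock"],"cap h",loc[2]-.036,"xy",loc[:2],"turn cw deg",np.rad2deg(np.arctan2(M[1,0],-M[0,0])),"tilt err deg",np.rad2deg(np.arccos(-M[2,2])),"F collar",CR.T@s["ft_force"],"M",CR.T@s["moment"],"grip",s["opening"],s["finger_force"],"\nq",s["joint_pos"])
E
python3 st.py
```

```text
clock: 15.92
position: [0.5524, 0.0374, 0.1813]
ee_rot: [0.255, -0.212, 0.942, 0.054]
ft_force: [-1.4, 0.4, -1.7]
opening: 0.0125
finger_force: 79.5
clock 15.925 cap h 0.005149581564552218 xy [0.003 0.001] turn cw deg -0.20563664396782463 tilt err deg 0.18160621789627485 F collar [-1.837  0.949 -0.89 ] M [ 0.006  0.701 -0.011] grip 0.012546912230935136 79.47262644767761 
q [ 0.735  0.674 -1.069  2.274  1.717  0.401  0.331]
```

```bash
python3 -m jog '[[0,0,0.003,-0.0019,-0.002,-0.0015,0],[0,0,0.003,0.0002,-0.001,-0.0055,0],[0,0,0.003,0.0025,0,-0.01,0],[0,0,0.003,0.0049,0.0011,-0.0145,0],[0,0,0.003,0.0049,0.0011,-0.0145,0]]' >/dev/null; python3 st.py
```

```text
clock 16.55 cap h -0.010870542453425124 xy [-0. -0.] turn cw deg -0.26074601731765906 tilt err deg 0.21424492024187572 F collar [-1.99  -0.004 -1.04 ] M [-0.042  0.739  0.046] grip 0.012902204947883212 79.47431087493896 
q [ 0.724  0.724 -1.071  2.274  1.789  0.438  0.279]
```

```bash
python3 -m jog '[[0,0,0,0.0019,0.0009,-0.0036,0],[0,0,0,0.0038,0.0017,-0.0073,0],[0,0,0,0.0057,0.0026,-0.0109,0],[0,0,0,0.0057,0.0026,-0.0109,0]]' >/dev/null; python3 st.py; python3 - <<'E'
from legs import *
legs([(-.0235,0),(-.0235,30),(-.0235,60),(-.0235,87)])
E
```

```text
clock 17.05 cap h -0.02303901710800381 xy [-0. -0.] turn cw deg -0.303423845275517 tilt err deg 0.21757563951679634 F collar [-0.758  0.545  7.517] M [ 0.041  0.894 -0.054] grip 0.012603736271887309 80.79671144485474 
q [ 0.711  0.759 -1.072  2.269  1.832  0.468  0.248]
rows 1 tot [-0.001  0.002 -0.006] [ 0.  0. -0.] | per row [-0.001  0.002 -0.006] [ 0.  0. -0.] 
    q [ 0.705  0.757 -1.07   2.266  1.823  0.47   0.247] 0.179 0.0
rows 4 tot [ 0.238  0.109 -0.453] [0. 0. 0.] | per row [ 0.06   0.027 -0.113] [0. 0. 0.] 
    q [ 0.75   0.815 -1.171  2.265  1.782  0.562 -0.222] 0.079 0.0001
rows 4 tot [ 0.238  0.109 -0.453] [0. 0. 0.] | per row [ 0.06   0.027 -0.113] [0. 0. 0.] 
    q [ 0.782  0.867 -1.25   2.264  1.758  0.643 -0.71 ] 0.0 0.0043
rows 3 tot [ 0.214  0.098 -0.408] [0. 0. 0.] | per row [ 0.071  0.033 -0.136] [0. 0. 0.] 
    q [ 0.785  0.874 -1.25   2.264  1.755  0.653 -1.177] 0.0 0.0223
```

```bash
python3 -m jog '[[0.06,0.027,-0.113,0,0,0,0],[0.119,0.055,-0.227,0,0,0,0],[0.179,0.082,-0.34,0,0,0,0],[0.238,0.109,-0.453,0,0,0,0],[0.238,0.109,-0.453,0,0,0,0]]' >/dev/null; python3 st.py
```

```text
clock 17.675 cap h -0.022871032325585256 xy [-0.    -0.001] turn cw deg 29.781363121289225 tilt err deg 0.21096816372008004 F collar [-0.416 -0.026  8.696] M [-0.014  0.824 -0.11 ] grip 0.012970266763582162 80.85124611854553 
q [ 0.752  0.811 -1.166  2.269  1.796  0.554 -0.23 ]
```

```bash
python3 -m jog '[[0.06,0.027,-0.113,0,0,0,0],[0.119,0.055,-0.227,0,0,0,0],[0.179,0.082,-0.34,0,0,0,0],[0.238,0.109,-0.453,0,0,0,0],[0.238,0.109,-0.453,0,0,0,0]]' >/dev/null; python3 st.py
```

```text
clock 18.3 cap h -0.02287340281622944 xy [-0.    -0.001] turn cw deg 59.755057449870456 tilt err deg 0.19836591580588547 F collar [-0.64  -1.281  7.602] M [-0.027  0.93  -0.035] grip 0.012670024711339016 80.84957957267761 
q [ 0.766  0.833 -1.202  2.27   1.785  0.592 -0.738]
```

```bash
python3 -m jog '[[0.06,0.027,-0.113,0,0,0,0],[0.119,0.055,-0.227,0,0,0,0],[0.175,0.08,-0.333,0,0,0,0],[0.206,0.094,-0.393,0,0,0,0],[0.206,0.094,-0.393,0,0,0,0]]' >/dev/null; python3 st.py
```

```text
clock 18.925 cap h -0.022867258245957974 xy [-0.001 -0.001] turn cw deg 85.71228121730113 tilt err deg 0.23157169966782853 F collar [-1.713 -0.63   8.379] M [ 0.019  1.165 -0.017] grip 0.012610833910069029 80.84626793861389 
q [ 0.77   0.842 -1.215  2.271  1.781  0.607 -1.187]
```

```bash
python3 -m jog '[[0,0,0,-0.001,-0.0005,0.002,0],[0,0,0,-0.0021,-0.001,0.004,0],[0,0,0,-0.0021,-0.001,0.004,0]]' >/dev/null; python3 st.py; python3 -m jog '[[0,0,0,-0.0005,-0.0002,0.001,0],[0,0,0,-0.0005,-0.0002,0.001,0]]' >/dev/null; python3 st.py
```

```text
clock 19.3 cap h -0.018253662084489055 xy [-0.001 -0.001] turn cw deg 85.67885507261643 tilt err deg 0.22418803481852023 F collar [-2.494 -1.016  5.894] M [-0.088  1.241  0.015] grip 0.013108379415661163 80.31640648841858 
q [ 0.775  0.828 -1.215  2.273  1.768  0.596 -1.178]
clock 19.55 cap h -0.01776502699902075 xy [-0.001 -0.001] turn cw deg 85.73313580629613 tilt err deg 0.18769565443180075 F collar [-2.29  -1.427 -7.015] M [-0.044  1.177  0.075] grip 0.012949829570230376 79.1020667552948 
q [ 0.776  0.826 -1.214  2.272  1.765  0.593 -1.176]
```

Locked: the cap rose into the recess and resists further pull. Releasing and backing out along the axis.

```bash
python3 -m jog '[[0,0,0,0.0003,0.0001,-0.0006,0],[0,0,0,0.0003,0.0001,-0.0006,0.03],[0,0,0,0.0003,0.0001,-0.0006,0.06],[0,0,0,0.0003,0.0001,-0.0006,0.06],[0,0,0,0.0003,0.0001,-0.0006,0.06],[0,0,0,0.0003,0.0001,-0.0006,0.06]]'; python3 st.py; python3 - <<'E'
from legs import *
legs([(.06,86),(.08,86)])
E
```

```text
clock: 20.3
position: [0.5608, 0.0393, 0.1597]
ee_rot: [0.151, 0.486, 0.834, 0.212]
ft_force: [0.2, -0.3, -0.1]
opening: 0.0601
finger_force: 0.0
clock 20.3 cap h -0.01781534258733695 xy [-0. -0.] turn cw deg 85.653082895538 tilt err deg 0.2222920292301683 F collar [ 0.004 -0.399 -0.106] M [-0.026  0.5    0.044] grip 0.06009061112375994 0.0 
q [ 0.776  0.826 -1.215  2.272  1.767  0.593 -1.178]
rows 2 tot [ 0.003  0.005 -0.004] [-0.035 -0.016  0.067] | per row [ 0.002  0.002 -0.002] [-0.018 -0.008  0.034] 
    q [ 0.918  0.621 -1.25   2.28   1.411  0.447 -0.886] 0.0 0.0424
rows 1 tot [0. 0. 0.] [-0.009 -0.004  0.017] | per row [0. 0. 0.] [-0.009 -0.004  0.017] 
    q [ 0.964  0.561 -1.25   2.278  1.269  0.406 -0.753] 0.0 0.0616
```

```bash
python3 -m jog '[[0,0,0,-0.007,-0.003,0.013,0.06],[0,0,0,-0.014,-0.006,0.026,0.06],[0,0,0,-0.021,-0.009,0.039,0.06],[0,0,0,-0.027,-0.0125,0.052,0.06],[0,0,0,-0.032,-0.015,0.061,0.06],[0,0,0,-0.036,-0.017,0.09,0.06],[0,0,0,-0.05,-0.03,0.14,0.06],[0,0,0,-0.07,-0.06,0.18,0.06]]'; python3 - <<'E'
from legs import *
f=wrist(arm);t=arm.grab_frame("top");sc=arm.grab_frame("scene");print(f["state"]["joint_pos"])
a=cv2.resize(t["image"][130:250,80:340],(400,300),interpolation=2);b=cv2.resize(sc["image"][120:228,200:344],(400,300),interpolation=2)
cv2.imwrite("pics/g3.png",np.vstack([np.hstack([a,b]),np.hstack([cv2.resize(f["image"],(400,300)),cv2.resize(sc["image"][100:300,100:366],(400,300),interpolation=2)])]))
E
```

```text
clock: 21.3
position: [0.5047, -0.0022, 0.2861]
ee_rot: [0.146, 0.49, 0.836, 0.198]
ft_force: [-1.1, -0.7, -0.3]
opening: 0.06
finger_force: 0.0
[ 1.05   0.4   -1.237  2.22   0.657  0.36  -0.126]
```

View pics/g3.png

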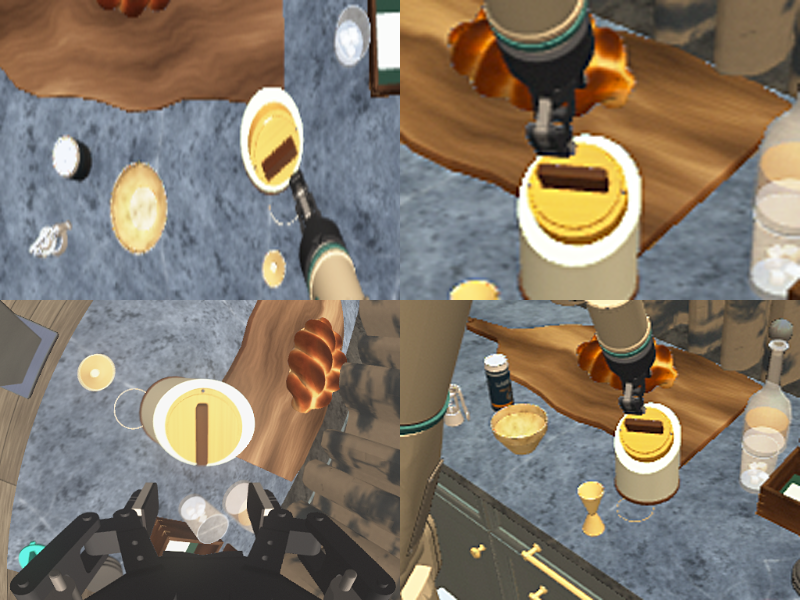

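The cap sits in the mouth with its bar in line with the lock dot (wrist panel, dot at (203,391), bar at column 202). The jigger, bowl, can and tumbler are standing in place, and the gripper is clear.

```bash
python3 -c "
from bench import arm
print(arm.job_done())"
```

```text
the job is handed in; nothing more can be done
None
```

The cap is set in the canister, pressed down and turned about 86° clockwise into the lock. It resisted a pull before I let go, the bystanders are still standing, and the job was handed in at about 21 s.

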